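# Push the tube rack up the loading lane and seat it on the end stop

## Robot

A 6-joint arm with a two-finger parallel gripper is mounted at the origin on a cart in front of the work surface, level with it; the furniture and walls round the work are solid. World frame = base frame: x ahead of the robot, y to its left, z up, the work surface at z = 0. Lengths are in m, angles in rad, forces in N, time in s.
With the tool pointing down it reaches from about 0.35 to 0.85 m from the base axis. Payload 8.1 kg.
Tool frame: the origin (TCP) lies on the mounting face of the last link; the fingertips stand 186 mm ahead of it and the grasp point (between the pads) lies 167 mm ahead of it (grip_point_offset is the distance from the TCP to the grasp point, in m); z points along the fingers, y is the direction in which the jaws open and shut (so a half turn about z gives the same grasp; the last joint's range is limited). The gripper opens to 93 mm and grips with 3 to 60 N. Pads are 15 mm wide; open, the fingers measure 128 mm over their backs; the gripper's body (75 mm by 188 mm) begins 65 mm behind the grasp point.
Start: joints at [-1.419, 0.13, 1.488, -0, 1.523, -0.085], TCP at [0.141, -0.583, 0.405] pointing down, gripper open.
Joint ranges: [-2.96, 2.96], [-0.89, 2.26], [0.02, 2.5], [-1.34, 4.48], [0, 2.73], [-2.66, 2.66]. Speed limits (rad/s): [2.39, 2.39, 2.79, 3.14, 3.14, 3.14].

## Interface

Orientations are given as a rotation vector (axis times angle).
In Python, from plant import read_state, read_camera, close_job, grip_point_offset gives the robot as it stands.
- The arm moves only by the shell command python3 -m creep 'ROWS' [OPENING] [FORCE]. ROWS is JSON, a list of rows, each a list of 2 entries, a list of its own where there are three numbers: the shift along the tool's x, y, z in cm, then the turn, a rotation vector about the tool's x, y, z in degrees. In form: [[[tx, ty, tz], [rx, ry, rz]], ...]. A call has 1 to 12 rows; each row shifts and turns the commanded pose from where the row before left it, along the tool's axes as they then stand; what a row does not reach is not made up. A row lasts 1/12 s, in which the tool goes at most 41.7 mm and 7.16 degrees, less where a joint would pass 70% of its speed; a pose out of reach is approached as far as the arm can. A call is refused whole if a number of a shift passes 4.17 or a number of a turn 7.16, either way. A call with a gripper value outside its range is refused whole. OPENING is the opening in per cent of the stroke, from 0 (shut) to 100 (fully open), set as the call begins (- or left out, the last holds). The fingers move at their own pace and stop on an object; FORCE is the grip in N (left out, the last holds). Time passes only in rows, so rows that do not move let the fingers close. It gives the time, the measured TCP pose, the force and the opening at its end, in the units of the state.
- read_state(): the state, without advancing time (a new reading comes with each control period).
- read_camera(name): name is "scene" or "top" or "wrist"; returns a dict with "img" (384x512x3 uint8, red, green, blue), "K" (3x3 intrinsics, pixels), "T" (4x4, takes a point from camera to world coordinates). Camera axes: x right, y down, z forward; pixel columns grow to the right and rows downward; lengths in m; the calibration is good to about 2 mm. A picture is of the moment at which its call begins. There is no depth.
- close_job(): hands the job in, once; it reports no verdict.
The state is a dict: "t": time; "q": joint angles; "dq": joint speeds; "joint_torque": joint torques, N m; "tool_pos": TCP position; "orientation": TCP orientation; "force": force on the tool from outside, world axes, zero at the start; "wrist_torque": the same for the moment, N m; "opening": finger opening in m.
Only numpy, scipy, OpenCV 4.12 (cv2) and the standard library are available. Lean on these libraries where they do the work, as an engineer would, in place of code of your own. Each camera call takes 0.05 s, during which the arm holds its last target.

## Task

Load the empty tube rack into the sloping rack lane: set it lengthwise between the guides at the low end and let go of it there, then push it from behind up the slope, under the arch and past the sprung side plunger, until it meets the set screw of the end stop. Press it home briefly so that about 12 N bears on the stop, over and above the force it takes to slide it, and never more than 20 N on the stop; then back off and leave it resting there, with the small sprung pin in the screw's head still pressed in. Leave the other things on the bench alone.

Things in the scene. Friction and masses are not known exactly. Their poses are not given: they have to be found in the camera images.
- rack_center (a point): Centre, half-way up, of the loose, empty open-frame tube rack, 49 mm wide (its x), 141 mm long (y), 58 mm high (z), 0.15 to 0.3 kg, upright on the bench; the same either way round. Strips along both sides at 28 and 54 mm height, 49 mm apart over their outside, give a grip across its width at mid-length from above.
- rack: The same rack; origin under its centre, axes as rack_center's. Its two ends are flat plates, 49 x 58 mm, 70.5 mm from the centre: push on the lower one. Pushed, it needs 1 to 3 N to slide up the lane, a few N more once past the plunger. It stays where it is left on the slope.
- lane: Fixed aluminium lane, a ramp of 7 degrees. Origin on the deck surface at the low end, on the centre line; y points up the slope, z square out of the deck, x across. Deck 310 x 71 mm. Guides 10 mm high on both sides, 55 mm between them; from y = 0.003 to 0.168 outward-leaning lead-in lips top them, up to 19 mm above the deck, 71 mm apart at the top.
- lane_foot (a point): Point on the deck's centre line at y = 0.078 of the lane: set the rack down with its underside's centre about here, its length along the lane and tilted like the deck (its low end is then 7 mm inside the end of the deck).
- arch (a point): Point on the deck's centre line (lane y = 0.190) under the arch over the lane. The arch is 14 mm broad along the lane, its underside 66 mm and its top 72 mm above the deck, posts outside the guides: the rack slides through under it but cannot be lowered in there.
- plunger_nose (a point): Round nose (14 mm across) of the sprung steel plunger at lane y = 0.222, 18 to 32 mm above the deck, that reaches 5 mm into the lane from the -x guide. The rack pushes it aside as it passes, about 3 N sideways, which adds to the drag.
- end_stop: Plate 48 x 41 mm, facing down the lane near its top, clamped at a lane y of 0.255 to 0.275. Origin on its lower face at deck level, centre line; axes as the lane's. The rack meets the rigid head of a set screw (14 mm across, 28 mm over the deck) 4 to 20 mm out of the plate, not measured: feel for it at 5 mm/s or less. A sprung pin (0.5 N) in the head stands 2.5 mm farther out.
- stain_jar: Bystander: purple jar with white cap, 53 mm across, 100 mm high; origin under its centre.
- bottle: Bystander: white bottle, 58 mm across, 138 mm high; origin under its centre.
- timer: Bystander: flat white timer, 68 x 62 x 19 mm; origin under its centre.
- strip_tub: Bystander: white tub with a green cap, 47 mm across, 109 mm high; origin under its centre.
- petri: Bystander: lidded petri dish, 56 mm across, 14 mm high; origin under its centre.
- glass_box: Bystander: small white box, 27 x 27 x 16 mm; origin under its centre.

How it is judged:
On the way, in this order (a step that is already met when the one before it is completed fails the run):
1. the rack lies on the deck between the guides at the low end, more than 60 mm short of the stop, let go and at rest (x of rack_center in the frame of lane between -0.005 and 0.005 m and z of rack_center in the frame of lane between 0.025 and 0.033 m and angle between the y axis of rack_center and the y axis of lane, either way round below 0.05 rad and angle between the z axis of rack_center and the z axis of lane, either way round below 0.05 rad and contact force between the fingers and rack below 0.1 N and linear speed of rack below 0.01 m/s and y of rack_center in the frame of end_stop below -0.1305 m and y of rack_center in the frame of lane above 0.04 m), for 0.2 s.
2. the rack is pressed against the end stop with more than 6 N (x of rack_center in the frame of lane between -0.005 and 0.005 m and z of rack_center in the frame of lane between 0.025 and 0.033 m and angle between the y axis of rack_center and the y axis of lane, either way round below 0.05 rad and angle between the z axis of rack_center and the z axis of lane, either way round below 0.05 rad and contact force between rack and end_stop above 6 N), for 0.2 s.
At the end, for the whole second after the job is handed in: Rack flat on the deck between the guides (5 mm of the centre line, 0.05 rad of the lane), its upper end on the stop with the sprung pin pressed in (contact over 0.15 N), 72.5 to 94.5 mm from centre to plate, released, at rest; earlier set down at the low end and pressed over 6 N for 0.2 s (x of rack_center in the frame of lane between -0.005 and 0.005 m and z of rack_center in the frame of lane between 0.025 and 0.033 m and angle between the y axis of rack_center and the y axis of lane, either way round below 0.05 rad and angle between the z axis of rack_center and the z axis of lane, either way round below 0.05 rad and contact force between the fingers and rack below 0.1 N and linear speed of rack below 0.01 m/s and contact force between rack and end_stop above 0.15 N and y of rack_center in the frame of end_stop between -0.0945 and -0.0725 m); the robot touches nothing.
It fails at once if more than 20 N bears on the end stop (contact force between anything else and end_stop above 20 N).
It fails at once if the end stop is shifted by more than 3 mm (distance of end_stop from where it was at the start of the episode above 0.003 m).
It fails at once if another thing on the bench is moved by more than 20 mm (distance of any of stain_jar, bottle, timer, strip_tub, petri, glass_box from where it was at the start of the episode above 0.02 m).
It also fails if it takes over 72 s, if anything falls off the work surface, if the arm or the gripper's body presses on something with over 40 N, if the wrist force passes 120 N, or if a joint passes its speed limit or range.

## Working session

There is one attempt and no reset: what is moved stays moved. The work goes in short steps, Python scripts to look and compute and a shell command to move; the robot and the scene stay as the last step left them, time stands still between calls to the robot, and variables do not carry over. Pictures are saved under pics/ and viewed, and the job is handed in when it is done.

```bash
ls; mkdir -p pics
python3 - <<'E'
from plant import *
import cv2,numpy as np
s=read_state();print(s,grip_point_offset)
for n in("scene","top","wrist"):
    c=read_camera(n);cv2.imwrite(f"pics/{n}0.png",c["img"][:,:,::-1]);print(n,c["K"].tolist(),np.round(c["T"],4).tolist())
    np.savez(f"pics/{n}0.npz",**c)
E
```

```text
pics
{'t': 0.0, 'q': array([-1.41938550e+00,  1.31154956e-01,  1.48929467e+00,  3.65126939e-05,
        1.52297488e+00, -8.53843021e-02]), 'dq': array([ 1.96633999e-03,  1.57237488e-04,  3.34590309e-04, -5.61062991e-05,
       -1.10993281e-03,  8.80860734e-04]), 'joint_torque': array([ 2.37804306e-03, -5.59835887e+01, -4.91758561e+01,  7.70059205e-02,
        3.54514306e-02, -1.35947239e-04]), 'tool_pos': array([ 0.140756  , -0.58302019,  0.40368238]), 'orientation': array([-3.11778006e+00, -3.70869335e-01,  3.77007304e-05]), 'force': array([ 0.38860565,  0.86609049, -0.05936603]), 'wrist_torque': array([-0.0456161 ,  0.00053694, -0.03548473]), 'opening': 0.09273099841471599} 0.1673
scene [[463.67891698751674, 0.0, 261.03757955896475], [0.0, 463.67891698751674, 192.36006594685213], [0.0, 0.0, 1.0]] [[-0.6726, -0.4291, 0.603, -0.3227], [-0.7398, 0.4121, -0.5319, 0.6266], [-0.0202, -0.8038, -0.5946, 0.8913], [0.0, 0.0, 0.0, 1.0]]
top [[440.1365946645449, 0.0, 250.4522100390287], [0.0, 440.1365946645449, 192.14317624038628], [0.0, 0.0, 1.0]] [[0.0232, -0.9953, 0.0937, 0.3791], [-0.9997, -0.022, 0.0143, -0.0986], [-0.0122, -0.094, -0.9955, 1.4315], [0.0, 0.0, 0.0, 1.0]]
wrist [[334.1868387397762, 0.0, 256.15754360729926], [0.0, 334.1868387397762, 188.1330368016042], [0.0, 0.0, 1.0]] [[0.2353, -0.932, -0.2758, 0.2167], [-0.9719, -0.2264, -0.0641, -0.5644], [-0.0027, 0.2831, -0.9591, 0.3832], [0.0, 0.0, 0.0, 1.0]]
```

View pics/scene0.png

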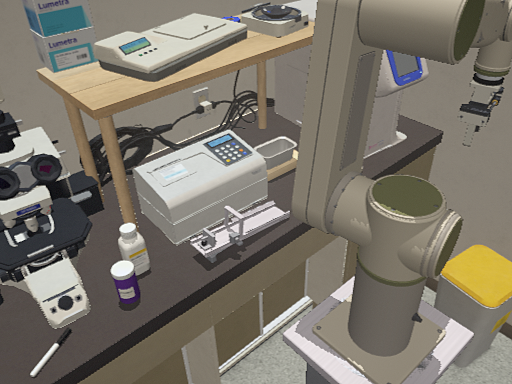

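View pics/top0.png

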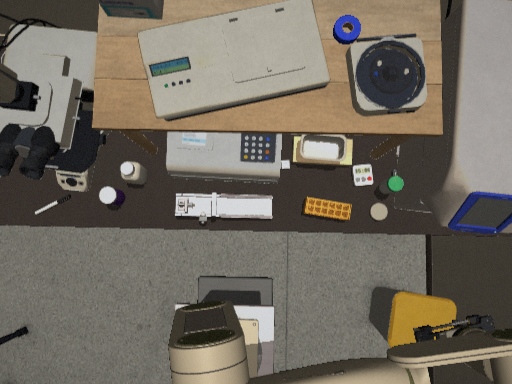

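View pics/wrist0.png

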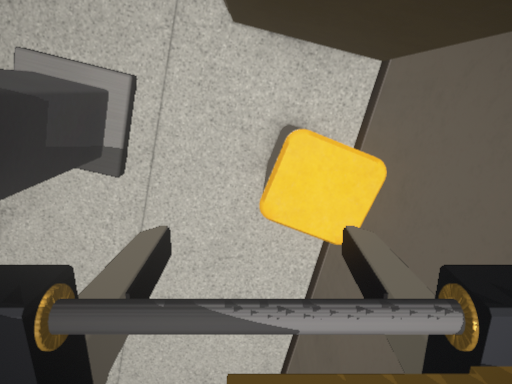

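```bash
cat > h.py <<'E'
from plant import *
import cv2,numpy as np
from scipy.spatial.transform import Rotation as R
def load(n):
    d=np.load(f"pics/{n}.npz");return d["img"],d["K"],d["T"]
def ray(K,T,u,v):
    d=T[:3,:3]@np.linalg.solve(K,[u,v,1]);return T[:3,3],d/np.linalg.norm(d)
def atz(K,T,u,v,z):
    o,d=ray(K,T,u,v);return o+d*(z-o[2])/d[2]
def tri(l):
    A=np.zeros((3,3));b=np.zeros(3)
    for o,d in l:
        P=np.eye(3)-np.outer(d,d);A+=P;b+=P@o
    p=np.linalg.solve(A,b);return p,[np.linalg.norm((np.eye(3)-np.outer(d,d))@(p-o)) for o,d in l]
def proj(K,T,p):
    q=K@(T[:3,:3].T@(np.asarray(p)-T[:3,3]));return q[:2]/q[2]
def snap(n,name):
    c=read_camera(n);cv2.imwrite(f"pics/{name}.png",c["img"][:,:,::-1]);np.savez(f"pics/{name}.npz",**c);return c["img"],c["K"],c["T"]
def crop(name,x0,y0,x1,y1,f,out):
    im=cv2.imread(f"pics/{name}.png")[y0:y1,x0:x1];cv2.imwrite(f"pics/{out}.png",cv2.resize(im,None,fx=f,fy=f,interpolation=cv2.INTER_CUBIC))
E
python3 - <<'E'
from h import *
crop("top0",165,170,425,235,3,"c1");crop("scene0",180,190,300,260,6,"c2")
_,K,T=load("top0")
for u,v in[(176,206),(272,207),(328,209),(203,218)]:print(u,v,atz(K,T,u,v,.03))
E
```

```text
176 206 [0.46130764 0.15839736 0.03      ]
272 207 [ 0.46500592 -0.14821449  0.03      ]
328 209 [ 0.46264253 -0.32628867  0.03      ]
203 218 [0.42498993 0.0707365  0.03      ]
```

View pics/c1.png

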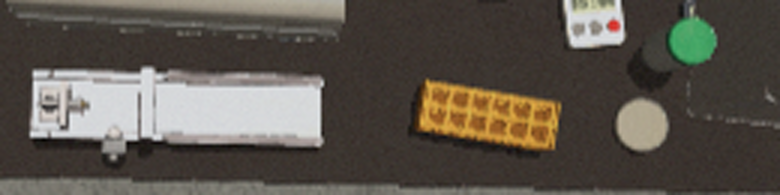

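View pics/c2.png

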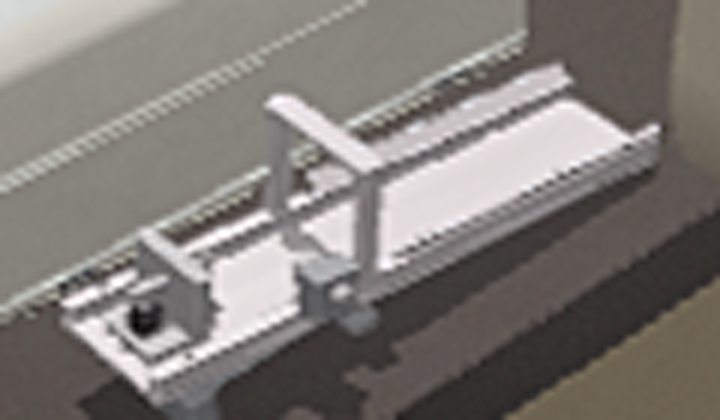

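Run:
```python
from h import *
s=read_state();M=R.from_rotvec(s["orientation"]).as_matrix();print(M.round(3))
print(M.T@(np.array([.2167,-.5644,.3832])-s["tool_pos"]))
_,K,T=load("wrist0");print((M.T@T[:3,:3]).round(3))
_,K,T=load("top0")
for u,v in[(165+428/3,170+80/3),(165+562/3,170+104/3),(165+553/3,170+150/3),(165+418/3,170+130/3)]:print(atz(K,T,u,v,.058))
print(atz(K,T,165+345/3,170+15/3,.1),atz(K,T,165+345/3,170+35/3,.0))
```

```text
[[ 0.972  0.235 -0.   ]
 [ 0.235 -0.972  0.001]
 [ 0.    -0.001 -1.   ]]
[ 0.07819382 -0.00033255  0.02074076]
[[ 0.001 -0.959 -0.283]
 [ 1.     0.001 -0.001]
 [ 0.001 -0.283  0.959]]
[ 0.49814137 -0.25805309  0.058     ]
[ 0.47620235 -0.397332    0.058     ]
[ 0.42825017 -0.38811046  0.058     ]
[ 0.44579943 -0.24826005  0.058     ]
[ 0.55889162 -0.16827956  0.1       ] [ 0.55040772 -0.17388341  0.        ]
```

```bash
python3 -m creep '[[[0,0,0],[0,0,-6.8]],[[0,0,0],[0,0,-6.8]],[[0,0,0],[0,0,-6.8]],[[0,0,0],[0,0,-6.8]],[[0,0,0],[0,0,-6.8]],[[0,0,0],[0,0,-6.8]],[[0,0,0],[0,0,-6.8]],[[0,0,0],[0,0,-6.8]],[[0,0,0],[0,0,-6.8]],[[0,0,0],[0,0,-6.8]]]'
python3 -m creep '[[[2.97,2.53,0],[0,0,0]],[[2.97,2.53,0],[0,0,0]],[[2.97,2.53,0],[0,0,0]],[[2.97,2.53,0],[0,0,0]],[[2.97,2.53,0],[0,0,0]],[[2.97,2.53,0],[0,0,0]],[[2.97,2.53,0],[0,0,0]],[[2.97,2.53,0],[0,0,0]],[[2.97,2.53,0],[0,0,0]],[[2.97,2.53,0],[0,0,0]],[[2.97,2.53,0],[0,0,0]],[[0,0,0],[0,0,0]]]'
python3 -c "
from h import *
snap('wrist','w1');snap('scene','s1');crop('w1',0,0,512,384,1.5,'w1b')"
```

```text
t: 0.98
tool_pos: [0.1407, -0.5832, 0.4043]
orientation: [-2.372, -2.059, -0.001]
force: [-0.1, 1.3, -0.2]
opening: 0.0932
t: 1.98
tool_pos: [0.4677, -0.2963, 0.4045]
orientation: [-2.373, -2.058, -0.004]
force: [0.8, -0.8, -0.5]
opening: 0.0927
```

View pics/w1b.png

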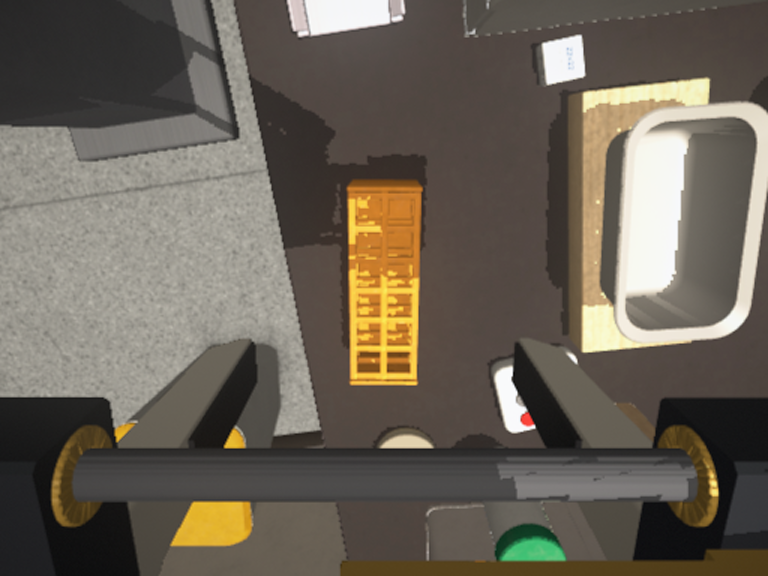

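```bash
python3 -m creep '[[[-3,0,0],[0,0,0]],[[-3,0,0],[0,0,0]],[[-3,0,0],[0,0,0]],[[0,0,0],[0,0,0]]]'
python3 -c "
from h import *
snap('wrist','w2');crop('w1',220,110,300,270,4,'w1c');crop('w2',200,20,300,180,4,'w2c');a=cv2.imread('pics/w1c.png');b=cv2.imread('pics/w2c.png');cv2.imwrite('pics/w12.png',cv2.hconcat([a[:600],b[:600]]))
"
```

```text
t: 2.42
tool_pos: [0.448, -0.395, 0.4043]
orientation: [2.383, 2.046, -0.004]
force: [0.2, -0.8, -0.2]
opening: 0.0931
```

View pics/w2.png

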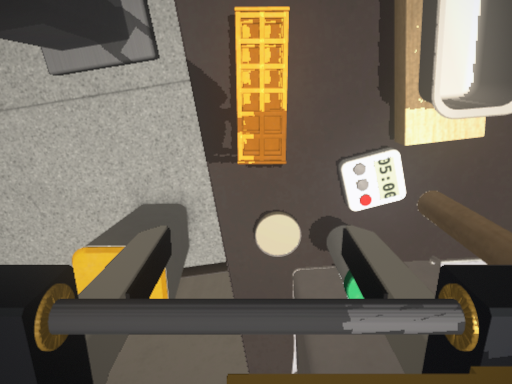

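View pics/w12.png

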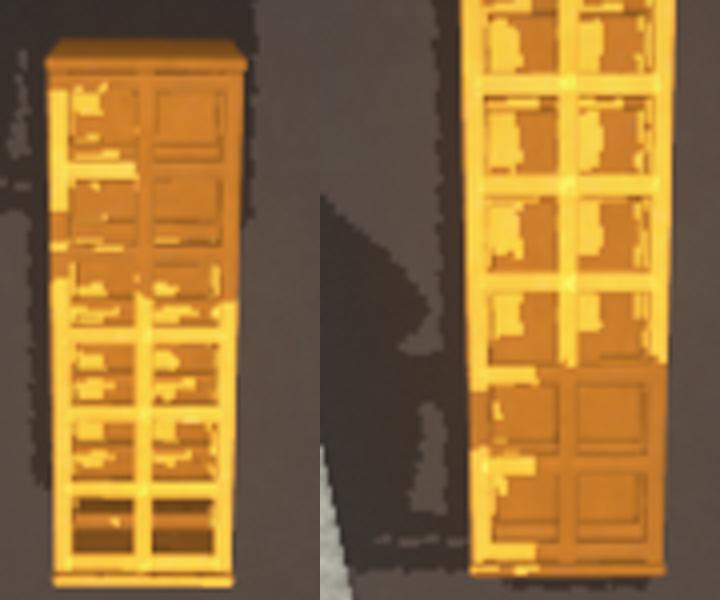

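Run:
```python
from h import *
a=[(220+x/4,110+y/4) for x,y in[(46,66),(247,64),(233,584),(53,584)]]
b=[(235,8.5),(289,8.5),(200+345/4,20+574/4),(200+150/4,20+574/4)]
_,K,T1=load("w1");_,_,T2=load("w2");_,K0,T0=load("top0")
P=[]
for p,q in zip(a,b):
    x,e=tri([ray(K,T1,*p),ray(K,T2,*q)]);P.append(x);print(x.round(4),np.round(e,4),atz(K,T1,*p,.058).round(4))
P=np.array([atz(K,T1,*p,.058) for p in a]);print(P.mean(0),np.linalg.norm(P-np.roll(P,1,0),axis=1))
P=np.array([atz(K,T2,*p,.058) for p in b]);print(P.mean(0),np.linalg.norm(P-np.roll(P,1,0),axis=1))
d=(P[0]+P[1]-P[2]-P[3]);print("yaw dir deg",np.degrees(np.arctan2(d[1],d[0])))
s=read_state();M=R.from_rotvec(s["orientation"]).as_matrix();print(np.degrees(np.arctan2(M[1,0],M[0,0])),M.round(3))
```

```text
[ 0.4505 -0.2475  0.0593] [0.0001 0.0001] [ 0.4503 -0.2476  0.058 ]
[ 0.498  -0.2541  0.056 ] [0.0004 0.0004] [ 0.4983 -0.2539  0.058 ]
[ 0.4778 -0.392   0.0565] [0.0002 0.0002] [ 0.478  -0.3912  0.058 ]
[ 0.4298 -0.3843  0.058 ] [0.0001 0.0001] [ 0.4299 -0.3843  0.058 ]
[ 0.4641028  -0.31925785  0.058     ] [0.13824317 0.04844498 0.13873339 0.04859963]
[ 0.46381492 -0.31937834  0.058     ] [0.13862266 0.04730758 0.13859271 0.04845415]
yaw dir deg 81.56242884058814
81.28725964366383 [[ 0.151  0.988 -0.001]
 [ 0.988 -0.151 -0.   ]
 [-0.    -0.001 -1.   ]]
```

```bash
python3 -c "
from h import *
_,K,T=load('top0')
for z in(.2,.3,.4,.5):print(z,atz(K,T,200,133,z),atz(K,T,400,133,z))"
python3 -m creep '[[[3.5,-0.5,0],[0,0,0]],[[3.5,-0.5,0],[0,0,0]],[[3.5,-0.5,0],[0,0,0]],[[3.5,-0.5,0],[0,0,0]],[[3.5,-0.5,0],[0,0,0]],[[3.5,-0.5,0],[0,0,0]],[[3.5,-0.5,0],[0,0,0]],[[0,0,0],[0,0,0]]]'
python3 -c "
from h import *
snap('wrist','w3');crop('w3',0,0,512,384,1.5,'w3b')
"
```

```text
0.2 [0.66116054 0.0668351  0.2       ] [ 0.67274755 -0.50085711  0.2       ]
0.3 [0.63825688 0.05339961 0.3       ] [ 0.64890299 -0.46819444  0.3       ]
0.4 [0.61535321 0.03996412 0.4       ] [ 0.62505843 -0.43553178  0.4       ]
0.5 [0.59244955 0.02652864 0.5       ] [ 0.60121387 -0.40286911  0.5       ]
t: 3.13
tool_pos: [0.4514, -0.1379, 0.4047]
orientation: [-2.374, -2.055, -0.003]
force: [-0.8, -0.4, 0.1]
opening: 0.0932
```

View pics/w3b.png

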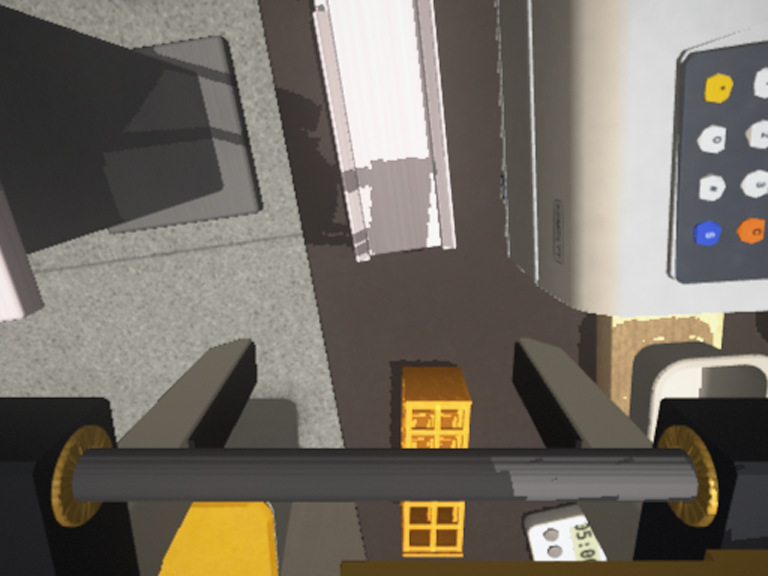

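```bash
python3 -m creep '[[[3,-0.5,0],[0,0,-4.5]],[[3,-0.25,0],[0,0,-4.5]],[[3,0,0],[0,0,0]],[[3,0,0],[0,0,0]],[[0,0,0],[0,0,0]]]'
python3 -c "
from h import *
snap('wrist','w4');crop('w4',0,0,512,384,1.5,'w4b')
"
```

```text
t: 3.6
tool_pos: [0.4501, -0.0193, 0.4047]
orientation: [-2.207, -2.234, -0.002]
force: [-0.2, 0.0, -0.6]
opening: 0.093
```

View pics/w4b.png

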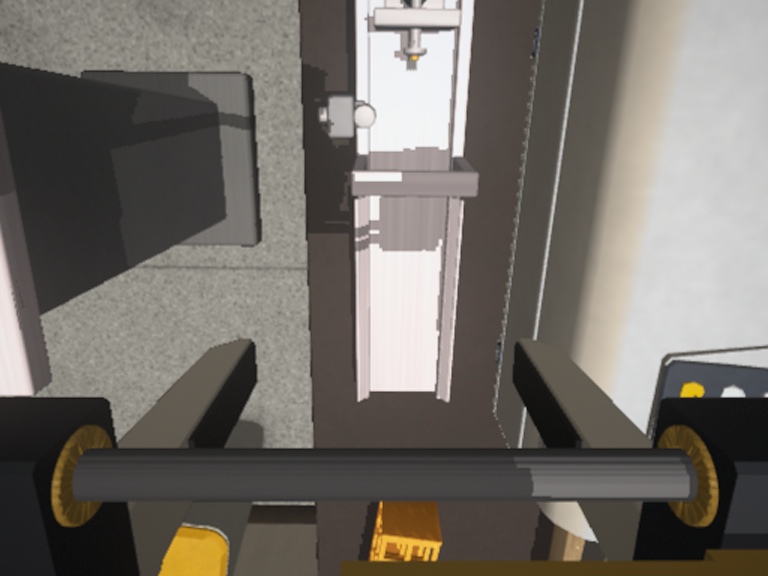

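```bash
python3 -c "
from h import *
crop('w4',200,0,330,140,4.2,'a');crop('w4',220,120,330,280,3.7,'b');crop('w3',200,90,320,190,5,'c')
"
```

```text
(no output)
```

View pics/a.png

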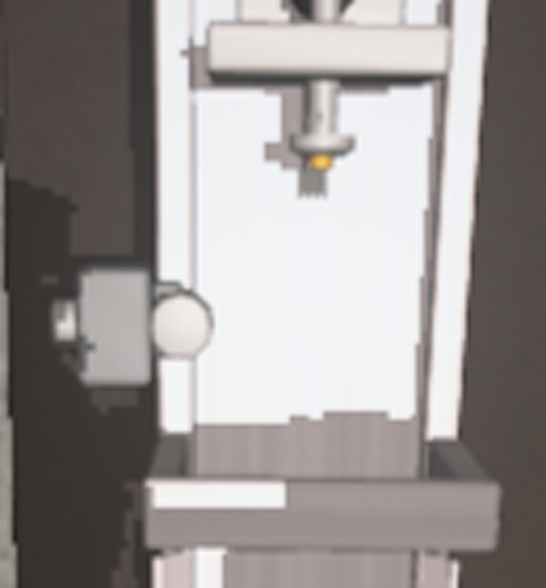

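View pics/b.png

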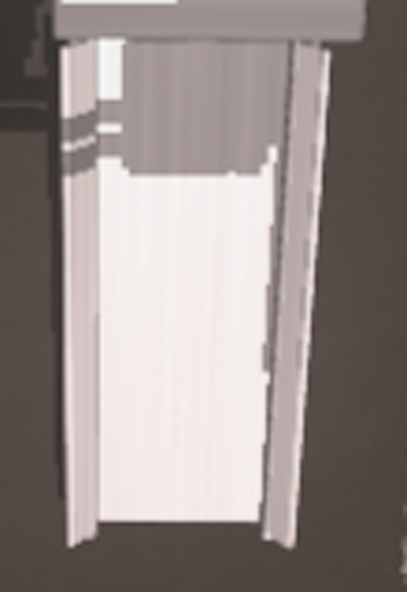

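View pics/c.png

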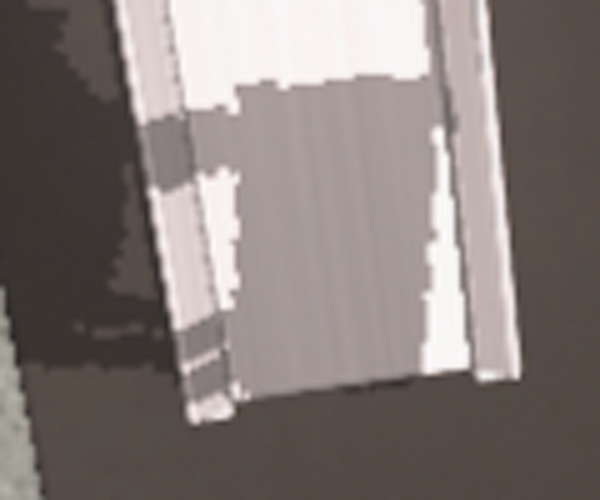

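```bash
cat > fit.py <<'E'
from h import *
from scipy.optimize import least_squares
_,K,T3=load("w3");_,_,T4=load("w4")
A=lambda x,y:(200+x/4.2,y/4.2)
B=lambda x,y:(220+x/3.7,120+y/3.7)
C=lambda x,y:(200+x/5,90+y/5)
obs=[(T4,B(98,521),(-.0275,0,0)),(T4,B(260,521),(.0275,0,0)),(T4,B(68,545),(-.0355,.003,.019)),(T4,B(295,547),(.0355,.003,.019)),
(T4,A(322.5,548),(0,.183,.072)),(T4,A(322.5,483),(0,.197,.072)),(T4,A(182,323),(-.0295,.222,.032)),
(T3,C(240,400),(-.0275,0,0)),(T3,C(468,371),(.0275,0,0)),(T3,C(190,420),(-.0355,.003,.019)),(T3,C(520,379),(.0355,.003,.019))]
def frame(p):
    c=R.from_euler("ZX",[p[3],p[4]]).as_matrix();return c,np.array(p[:3])
def res(p,pr=True):
    c,o=frame(p)
    r=np.concatenate([proj(K,T,o+c@np.array(l))-uv for T,uv,l in obs])
    return np.append(r,(p[4]-np.radians(7))/.003)
if __name__=="__main__":
    s=least_squares(res,[.46,-.148,.015,0,.122],loss="soft_l1");print(s.x,np.degrees(s.x[3:]));print(s.fun[:-1].reshape(-1,2).round(1))
    c,o=frame(s.x)
    print("foot",o+c@[0,.078,0],c.round(4).tolist()); np.save("lane.npy",s.x)
    # checks
    for n in("top0","scene0"):
        _,k,t=load(n);print(n,[proj(k,t,o+c@np.array(l)).round(1).tolist() for l in[(-.0355,.003,.019),(.0355,.003,.019),(-.0295,.222,.032),(0,.19,.072),(0,.31,0)]])
E
python3 fit.py
```

```text
[ 0.4661251  -0.14555438  0.00652     0.00048888  0.12229534] [0.02801095 7.00700694]
[[-0.1 -0.4]
 [-0.1  0.1]
 [ 0.9  0.4]
 [-1.4  0.5]
 [-0.1  0.3]
 [ 0.5 -1. ]
 [-0.1  0.5]
 [-1.   0. ]
 [ 0.6 -0.8]
 [ 1.3  0.4]
 [-0.7 -0.4]]
foot [ 0.46608725 -0.06813695  0.01603528] [[1.0, -0.0005, 0.0001], [0.0005, 0.9925, -0.122], [0.0, 0.122, 0.9925]]
top0 [[270.7, 217.8], [271.1, 195.6], [201.7, 213.9], [212.7, 203.9], [174.1, 204.2]]
scene0 [[288.5, 210.7], [272.1, 200.2], [230.2, 233.0], [233.0, 211.7], [196.9, 249.5]]
```

Run:
```python
from h import *
_,K,T=load("w4")
print(atz(K,T,497/1.5,400/1.5,0),atz(K,T,543/1.5,30/1.5,0))
for z in(.05,.1,.15):print(z,atz(K,T,535/1.5,330/1.5,z),atz(K,T,578/1.5,10/1.5,z))
crop("scene0",120,110,300,270,4,"d")
```

```text
[ 0.54773291 -0.15661369  0.        ] [0.55796189 0.13165357 0.        ]
0.05 [ 0.55772854 -0.07222796  0.05      ] [0.56358416 0.13342103 0.05      ]
0.1 [ 0.54138232 -0.05249674  0.1       ] [0.54636189 0.12238552 0.1       ]
0.15 [ 0.5250361  -0.03276552  0.15      ] [0.52913963 0.11135001 0.15      ]
```

View pics/d.png

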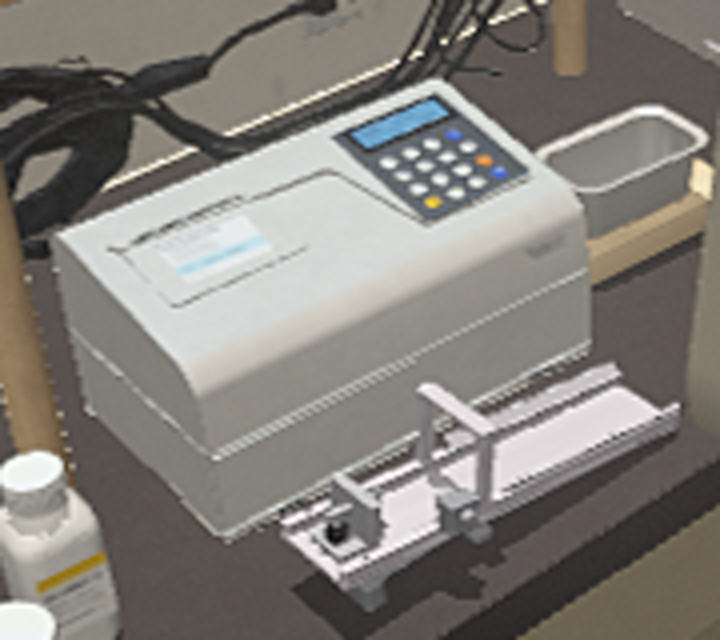

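Run:
```python
from h import *
_,K,T=load("scene0")
f=lambda x,y:(120+x/4,110+y/4)
b=atz(K,T,*f(218,537),0);print(b)
for n,p in(("seam",(213,460)),("round",(195,390)),("top",(200,365))):
    o,d=ray(K,T,*f(*p))
    # vertical line through b
    t=np.linalg.lstsq(np.c_[d[:2]],b[:2]-o[:2],rcond=None)[0][0];print(n,o+d*t)
b=atz(K,T,*f(590,352),0);print("right front bottom",b)
for n,p in(("seam",(588,268)),("top",(583,208))):
    o,d=ray(K,T,*f(*p));t=np.linalg.lstsq(np.c_[d[:2]],b[:2]-o[:2],rcond=None)[0][0];print(n,o+d*t)
# seam triangulate: right corner in w4?
```

```text
[5.68248404e-01 1.71316716e-01 1.11022302e-16]
seam [0.56560506 0.16621649 0.0699685 ]
round [0.56732346 0.16951571 0.13184445]
top [0.56454745 0.16421523 0.15150938]
right front bottom [ 0.5446439 -0.1653186  0.       ]
seam [ 0.54502706 -0.16489855  0.08108622]
top [ 0.54708655 -0.16262665  0.13588988]
```

```bash
cat >> h.py <<'E'
def go(pos_grip,Rt,off=.1673):
    "print tool-frame delta (cm, deg) to get grip point at pos with matrix Rt; shift given before and after turning"
    s=read_state();M=R.from_rotvec(s["orientation"]).as_matrix()
    tcp=np.asarray(pos_grip)-Rt[:,2]*off
    d=tcp-s["tool_pos"]
    print("turn deg(tool)",np.degrees(R.from_matrix(M.T@Rt).as_rotvec()).round(2),"shift cm now-axes",(M.T@d*100).round(2),"goal-axes",(Rt.T@d*100).round(2),"t",round(s["t"],2))
def down(yaw):
    y=np.radians(yaw);x=np.array([np.cos(y),np.sin(y),0]);z=np.array([0,0,-1.]);return np.c_[x,np.cross(z,x),z]
E
python3 -c "
from h import *
go([.464,-.3195,.15],down(81.56))"
```

```text
turn deg(tool) [ 0.01 -0.01  9.14] shift cm now-axes [-29.87   1.01   8.74] goal-axes [-29.33   5.74   8.74] t 3.65
```

```bash
python3 -m creep '[[[0,0,0],[0,0,4.57]],[[0,0,0],[0,0,4.57]],[[-3.26,0.64,0.97],[0,0,0]],[[-3.26,0.64,0.97],[0,0,0]],[[-3.26,0.64,0.97],[0,0,0]],[[-3.26,0.64,0.97],[0,0,0]],[[-3.26,0.64,0.97],[0,0,0]],[[-3.26,0.64,0.97],[0,0,0]],[[-3.26,0.64,0.97],[0,0,0]],[[-3.26,0.64,0.97],[0,0,0]],[[-3.26,0.64,0.97],[0,0,0]],[[0,0,0],[0,0,0]]]'
python3 -c "
from h import *
go([.464,-.3195,.054],down(81.56));snap('wrist','w5')"
```

```text
t: 4.65
tool_pos: [0.4613, -0.3269, 0.3145]
orientation: [-2.385, -2.041, 0.004]
force: [-0.1, -0.1, -1.5]
opening: 0.0926
turn deg(tool) [-0.19  0.04 -0.44] shift cm now-axes [0.78 0.19 9.32] goal-axes [0.77 0.16 9.32] t 4.65
```

View pics/w5.png

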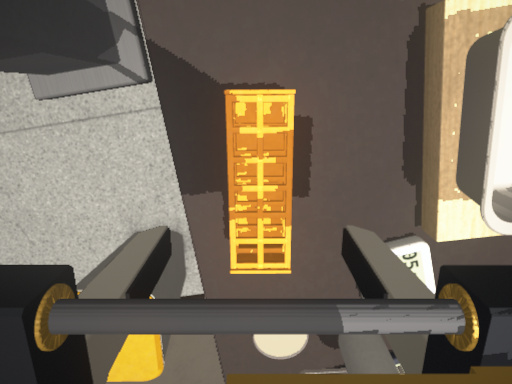

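```bash
python3 -m creep '[[[0.4,0.1,2.5],[0,0,-0.4]],[[0.38,0.07,2.5],[0,0,0]],[[0,0,2.5],[0,0,0]],[[0,0,0],[0,0,0]],[[0,0,0],[0,0,0]]]'
python3 -c "
from h import *
go([.464,-.3195,.054],down(81.56))"
```

```text
t: 5.12
tool_pos: [0.4655, -0.3129, 0.2415]
orientation: [-2.372, -2.055, 0.001]
force: [0.2, -0.4, 0.8]
opening: 0.093
turn deg(tool) [-0.17 -0.1   0.25] shift cm now-axes [-0.68 -0.05  2.02] goal-axes [-0.67 -0.05  2.02] t 5.12
```

```bash
python3 -m creep '[[[-0.68,-0.05,0],[0,0,0]],[[0,0,1.0],[0,0,0]],[[0,0,1.0],[0,0,0]],[[0,0,0],[0,0,0]],[[0,0,0],[0,0,0]],[[0,0,0],[0,0,0]]]'
python3 -c "
from h import *
go([.464,-.3195,.054],down(81.56));snap('scene','s2');crop('s2',280,130,440,250,4,'s2c')"
```

```text
t: 5.62
tool_pos: [0.4651, -0.3198, 0.2224]
orientation: [-2.374, -2.057, 0.0]
force: [-0.7, 0.1, -0.3]
opening: 0.0932
turn deg(tool) [-0.01 -0.01  0.27] shift cm now-axes [ 0.01 -0.11  0.11] goal-axes [ 0.01 -0.11  0.11] t 5.62
```

View pics/s2.png

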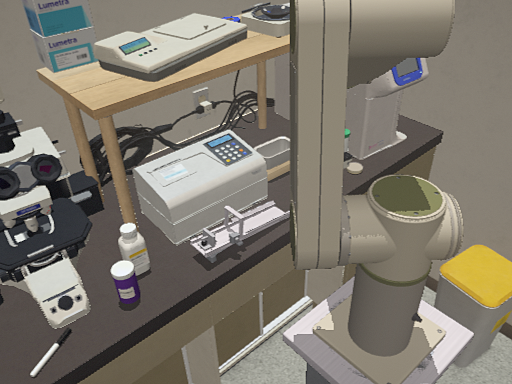

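```bash
python3 -m creep '[[[0,-0.1,0],[0,0,0.25]],[[0,0,0],[0,0,0]],[[0,0,0],[0,0,0]],[[0,0,0],[0,0,0]],[[0,0,0],[0,0,0]],[[0,0,0],[0,0,0]],[[0,0,0],[0,0,0]],[[0,0,0],[0,0,0]]]' 0 25
python3 -m creep '[[[0,0,-0.5],[0,0,0]],[[0,0,-1],[0,0,0]],[[0,0,-2],[0,0,0]],[[0,0,-3],[0,0,0]],[[0,0,-3],[0,0,0]],[[0,0,0],[0,0,0]],[[0,0,0],[0,0,0]],[[0,0,0],[0,0,0]]]'
python3 -c "
from h import *
snap('wrist','w6')
p=np.load('lane.npy');c=R.from_euler('ZX',p[3:]).as_matrix();o=p[:3]
for roll in(0,8):
  # tool: x=lane y, y=lane x, z=-lane z, rolled about lane y
  Rt=np.c_[c[:,1],c[:,0],-c[:,2]]
  # roll +x side up: about lane y negative
  Rt=R.from_rotvec(-np.radians(roll)*c[:,1]).as_matrix()@Rt
  print(Rt.round(3).tolist()); go(o+c@np.array([-.002,.078,.055+.09]),Rt)
"
```

```text
t: 6.33
tool_pos: [0.4641, -0.3197, 0.2225]
orientation: [2.379, 2.052, 0.0]
force: [-0.1, 0.4, 1.1]
opening: 0.047
t: 7.0
tool_pos: [0.4639, -0.3196, 0.3173]
orientation: [-2.378, -2.052, 0.0]
force: [0.5, -1.0, -1.9]
opening: 0.0471
[[-0.0, 1.0, -0.0], [0.993, 0.0, 0.122], [0.122, 0.0, -0.993]]
turn deg(tool) [ 0.42  6.92 -8.44] shift cm now-axes [21.09 -3.08 -0.95] goal-axes [21.27  0.06  1.63] t 7.05
[[-0.0, 0.99, 0.139], [0.993, -0.016, 0.121], [0.122, 0.138, -0.983]]
turn deg(tool) [-7.56  7.5  -7.95] shift cm now-axes [20.76 -5.38 -0.78] goal-axes [21.27 -2.5   1.46] t 7.05
```

View pics/w6.png

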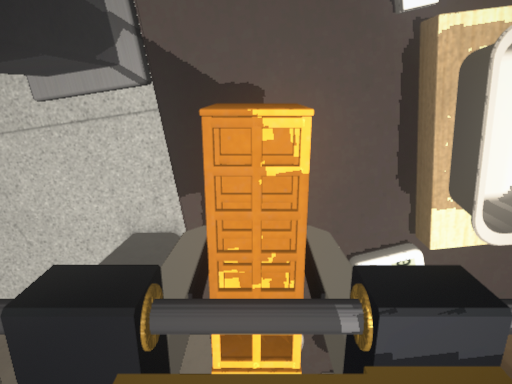

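```bash
cat > lane.py <<'E'
from h import *
p=np.load('lane.npy');c=R.from_euler('ZX',p[3:]).as_matrix();o=p[:3]
def pose(roll=0,pitch=0):
    Rt=np.c_[c[:,1],c[:,0],-c[:,2]]
    return R.from_rotvec(np.radians(pitch)*c[:,0]).as_matrix()@R.from_rotvec(-np.radians(roll)*c[:,1]).as_matrix()@Rt
def lane(l): return o+c@np.array(l)
def now(off=.1673):
    s=read_state();M=R.from_rotvec(s["orientation"]).as_matrix()
    print("grip in lane mm",(c.T@(s["tool_pos"]+M[:,2]*off-o)*1e3).round(1),"force lane",(c.T@s["force"]).round(2),"open",round(s["opening"],4),"t",round(s["t"],2))
E
python3 -c "
from lane import *
go(lane([-.0065,.078,.119]),pose(7))"
```

```text
turn deg(tool) [-6.56  7.43 -8.01] shift cm now-axes [21.05 -5.58  1.76] goal-axes [21.27 -2.94  4.03] t 7.05
```

```bash
python3 -m creep '[[[0,0,0],[-3.28,3.72,-4]],[[0,0,0],[-3.28,3.72,-4]],[[3.04,-0.42,0.3],[0,0,0]],[[3.04,-0.42,0.3],[0,0,0]],[[3.04,-0.42,0.3],[0,0,0]],[[3.04,-0.42,0.3],[0,0,0]],[[3.04,-0.42,0.8],[0,0,0]],[[3.04,-0.42,1],[0,0,0]],[[3.04,-0.42,1],[0,0,0]],[[0,0,0],[0,0,0]],[[0,0,0],[0,0,0]],[[0,0,0],[0,0,0]]]'
python3 -c "
from lane import *
go(lane([-.0065,.078,.119]),pose(7));go(lane([-.0065,.078,.061]),pose(7));now();snap('wrist','w7');snap('scene','s7');crop('s7',150,110,350,260,4,'s7c')"
```

```text
t: 8.05
tool_pos: [0.4395, -0.1032, 0.2992]
orientation: [2.22, 2.206, 0.27]
force: [0.0, 0.1, -2.2]
opening: 0.0473
turn deg(tool) [-0.    0.05  0.04] shift cm now-axes [ 0.02 -0.03  0.03] goal-axes [ 0.02 -0.03  0.03] t 8.05
turn deg(tool) [-0.    0.05  0.04] shift cm now-axes [ 0.03 -0.73  5.78] goal-axes [ 0.02 -0.73  5.78] t 8.05
grip in lane mm [ -6.3  77.6 119.3] force lane [ 0.01 -0.15 -2.18] open 0.0473 t 8.05
```

View pics/w7.png

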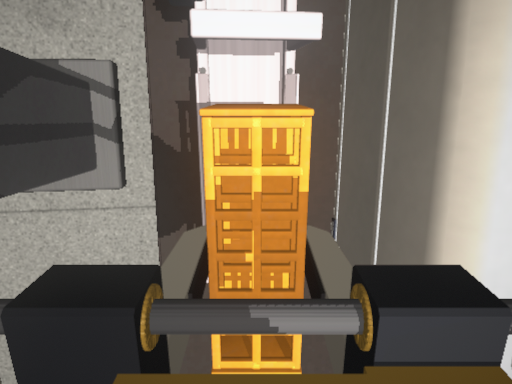

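View pics/s7c.png

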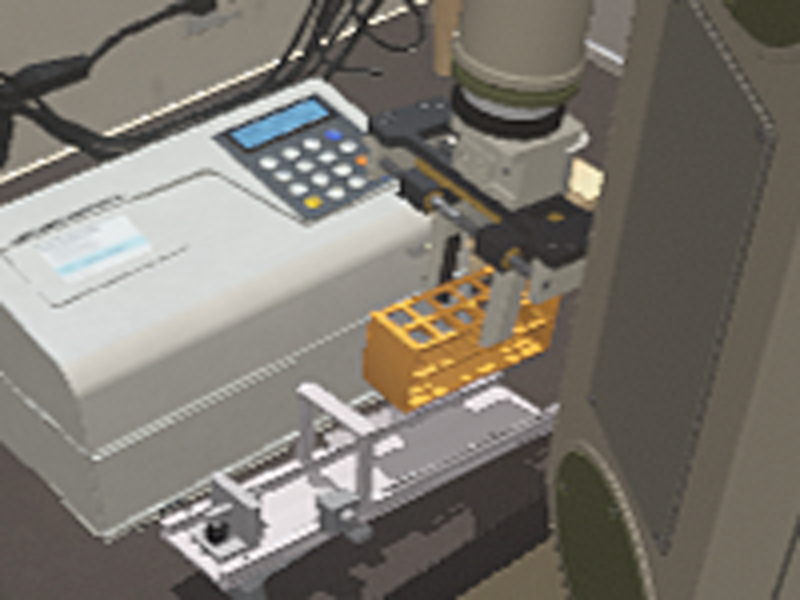

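```bash
python3 -m creep '[[[0,-0.13,1],[0,0,0]],[[0,-0.13,1],[0,0,0]],[[0,-0.13,1],[0,0,0]],[[0,-0.13,1],[0,0,0]],[[0,-0.06,0.5],[0,0,0]],[[0,0,0],[0,0,0]],[[0,0,0],[0,0,0]],[[0,0,0],[0,0,0]]]'
python3 -c "
from lane import *
go(lane([-.0065,.078,.060]),pose(7));now();snap('wrist','w8')"
```

```text
t: 8.82
tool_pos: [0.4398, -0.0978, 0.2554]
orientation: [2.219, 2.204, 0.272]
force: [0.1, -0.1, -2.2]
opening: 0.047
turn deg(tool) [0.12 0.07 0.02] shift cm now-axes [ 0.03 -0.24  1.5 ] goal-axes [ 0.02 -0.24  1.5 ] t 8.82
grip in lane mm [-5.6 77.6 75.2] force lane [ 0.11 -0.38 -2.15] open 0.047 t 8.82
```

View pics/w8.png

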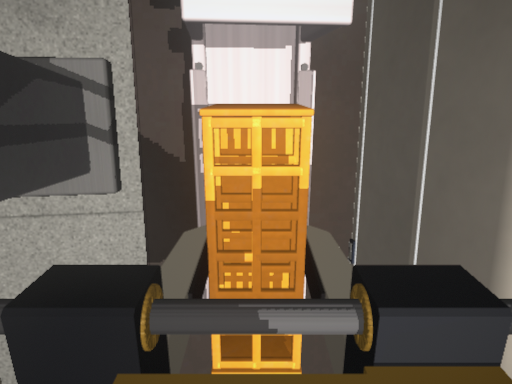

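```bash
python3 -m creep '[[[0,-0.06,0.4],[0,0,0]],[[0,-0.06,0.4],[0,0,0]],[[0,-0.05,0.3],[0,0,0]],[[0,-0.02,0.15],[0,0,0]],[[0,0,0],[0,0,0]],[[0,0,0],[0,0,0]]]'
python3 -c "
from lane import *
now();snap('scene','s9');crop('s9',150,110,350,260,4,'s9c')"
```

```text
t: 9.37
tool_pos: [0.4391, -0.0962, 0.2424]
orientation: [2.22, 2.204, 0.271]
force: [0.5, -0.6, -2.1]
opening: 0.0476
grip in lane mm [-6.4 77.6 62. ] force lane [ 0.53 -0.81 -1.99] open 0.0476 t 9.37
```

View pics/s9c.png

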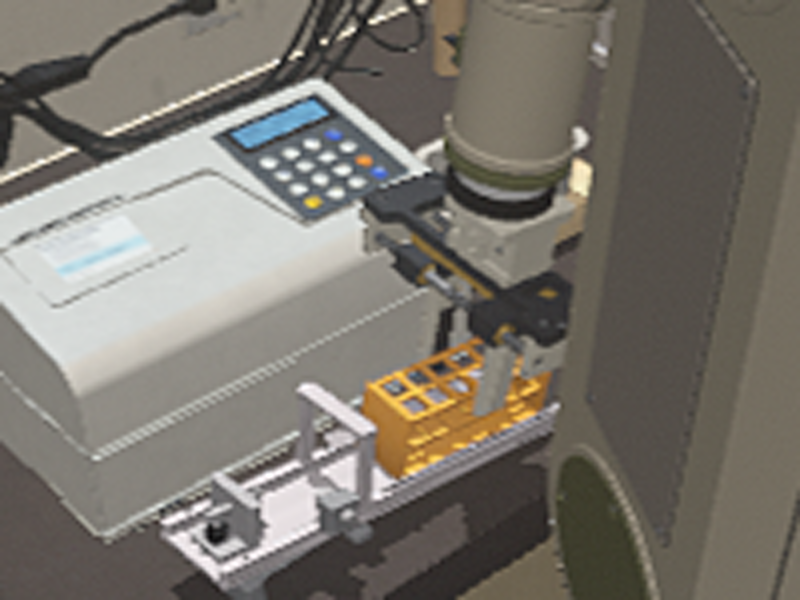

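```bash
python3 -m creep '[[[0,-0.01,0.1],[0,0,0]],[[0,-0.01,0.1],[0,0,0]],[[0,-0.01,0.1],[0,0,0]],[[0,0,0],[0,0,0]]]'
python3 -c "
from lane import *
now()"
```

```text
t: 9.75
tool_pos: [0.4392, -0.0958, 0.2394]
orientation: [2.22, 2.204, 0.271]
force: [1.6, -0.2, -2.3]
opening: 0.0472
grip in lane mm [-6.3 77.6 59. ] force lane [ 1.55 -0.53 -2.28] open 0.0472 t 9.75
```

```bash
python3 -m creep '[[[0,0.05,0.05],[0,0,0]],[[0,0,0.05],[0,0,0]],[[0,0,0],[0,0,0]],[[0,0,0],[0,0,0]]]'
python3 -c "
from lane import *
now()"
python3 -m creep '[[[0,0,0.05],[0,0,0]],[[0,0,0.05],[0,0,0]],[[0,0,0],[0,0,0]],[[0,0,0],[0,0,0]]]'
python3 -c "
from lane import *
now()"
```

```text
t: 10.08
tool_pos: [0.44, -0.0958, 0.239]
orientation: [2.219, 2.204, 0.271]
force: [-2.4, 0.7, 2.3]
opening: 0.0474
grip in lane mm [-5.4 77.5 58.6] force lane [-2.4   0.96  2.17] open 0.0474 t 10.08
t: 10.42
tool_pos: [0.4403, -0.0958, 0.2386]
orientation: [2.219, 2.204, 0.272]
force: [-4.5, 0.9, 9.7]
opening: 0.0474
grip in lane mm [-5.  77.5 58.3] force lane [-4.46  2.09  9.49] open 0.0474 t 10.42
```

```bash
python3 -m creep '[[[0,-0.03,-0.05],[0,0,0]],[[0,0,0],[0,0,0]],[[0,0,0],[0,0,0]]]'
python3 -m creep '[[[0,0,0],[0,0,0]],[[0,0,0],[0,0,0]],[[0,0,0],[0,0,0]],[[0,0,0],[0,0,0]],[[0,0,0],[0,0,0]]]' 62
python3 -c "
from lane import *
now();snap('wrist','w10');snap('scene','s10');crop('s10',150,110,350,260,4,'s10c')"
```

```text
t: 10.67
tool_pos: [0.44, -0.0958, 0.2387]
orientation: [2.219, 2.203, 0.272]
force: [-1.3, 0.6, 7.2]
opening: 0.0471
t: 11.08
tool_pos: [0.4396, -0.0957, 0.2379]
orientation: [2.22, 2.204, 0.271]
force: [0.2, 1.1, -1.0]
opening: 0.058
grip in lane mm [-5.8 77.6 57.6] force lane [ 0.23  0.93 -1.1 ] open 0.058 t 11.08
```

View pics/w10.png

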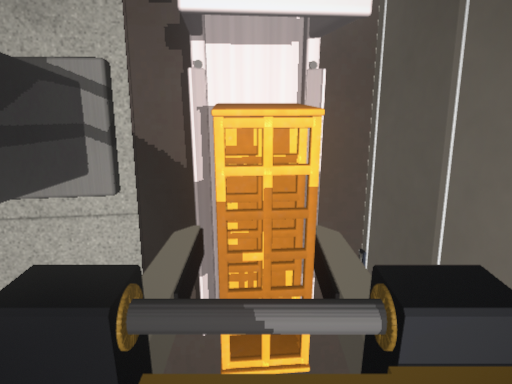

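View pics/s10c.png

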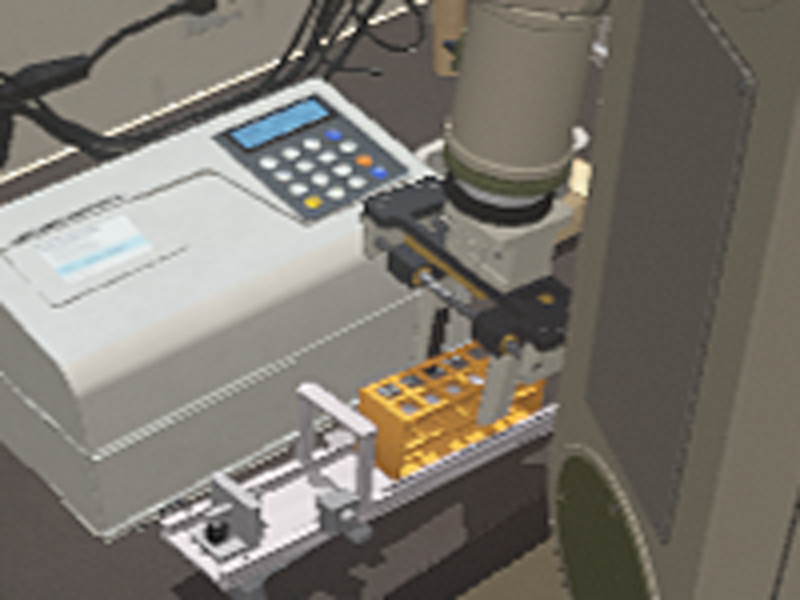

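```bash
python3 -m creep '[[[0,0,0],[0,0,0]],[[0,0,0],[0,0,0]],[[0,0,0],[0,0,0]],[[0,0,0],[0,0,0]],[[0,0,-0.5],[0,0,0]],[[0,0,-2],[0,0,0]],[[0,0,-3],[0,0,0]],[[0,0,-3],[0,0,0]],[[0,0,-2],[0,0,0]],[[0,0,0],[0,0,0]],[[0,0,0],[0,0,0]]]' 88
python3 -c "
from lane import *
now();snap('wrist','w11');snap('scene','s11');crop('s11',170,150,330,260,5,'s11c');crop('w11',150,0,400,384,1.5,'w11c')"
```

```text
t: 12.1
tool_pos: [0.4271, -0.1086, 0.3433]
orientation: [2.217, 2.201, 0.273]
force: [1.3, -0.1, 0.1]
opening: 0.082
grip in lane mm [-17.8  77.3 163.8] force lane [ 1.32 -0.07  0.14] open 0.082 t 12.1
```

View pics/w11c.png

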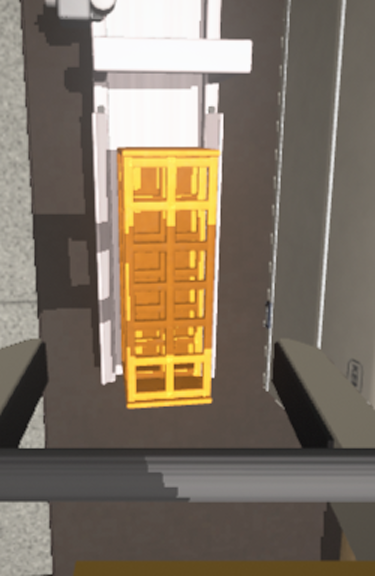

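View pics/s11c.png

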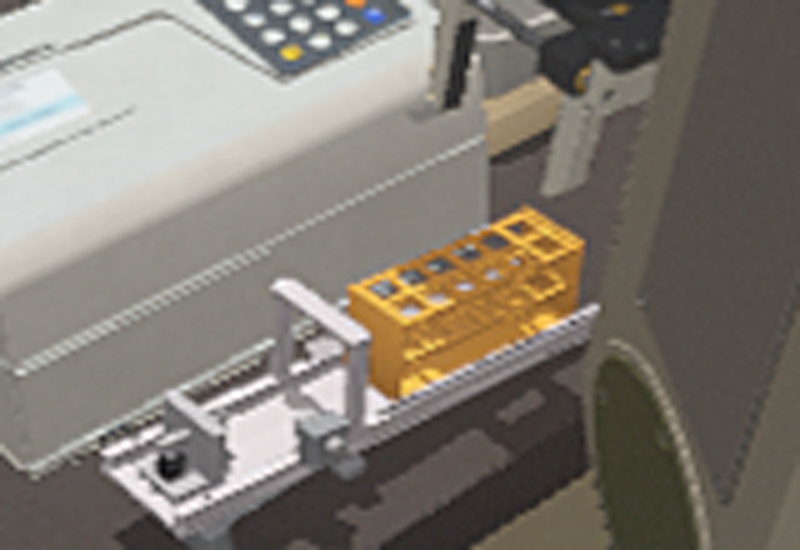

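```bash
python3 -c "
from lane import *
_,K,T=load('w11')
for a in[(119,151),(219,152),(212,403),(127,408)]:
    q,d=ray(K,T,150+a[0]/1.5,a[1]/1.5)
    ql=c.T@(q-o);dl=c.T@d
    for z in(.058,): print(ql+dl*(z-ql[2])/dl[2])
go(lane([-.004,-.03,.12]),pose(12,4),.186)
"
```

```text
[-0.02483585  0.1483564   0.058     ]
[0.02469459 0.1477154  0.058     ]
[0.02555835 0.00768967 0.058     ]
[-0.02340735  0.00806029  0.058     ]
turn deg(tool) [-4.96  3.99  0.66] shift cm now-axes [-12.06  -0.61   2.52] goal-axes [-12.21  -0.65   1.62] t 12.2
```

```bash
python3 -m creep '[[[0,0,0],[-4.96,3.99,0.66]],[[-3.05,-0.16,0.4],[0,0,0]],[[-3.05,-0.16,0.4],[0,0,0]],[[-3.05,-0.16,0.4],[0,0,0]],[[-3.06,-0.16,0.4],[0,0,0]],[[0,0,0],[0,0,0]],[[0,0,0],[0,0,0]],[[0,0,0],[0,0,0]],[[0,0,0],[0,0,0]],[[0,0,0],[0,0,0]]]' 0 40
python3 -c "
from lane import *
now(.186);go(lane([-.004,-.03,.022]),pose(12,4),.186)
snap('wrist','w12')"
```

```text
t: 13.03
tool_pos: [0.4241, -0.224, 0.3017]
orientation: [2.21, 2.17, 0.442]
force: [-1.1, 0.9, -0.0]
opening: 0.0195
grip in lane mm [ -3.3 -29.1 121.1] force lane [-1.12  0.86 -0.15] open 0.0195 t 13.03
turn deg(tool) [0.05 0.   0.09] shift cm now-axes [-0.78 -2.12  9.65] goal-axes [-0.78 -2.11  9.65] t 13.03
```

View pics/w12.png

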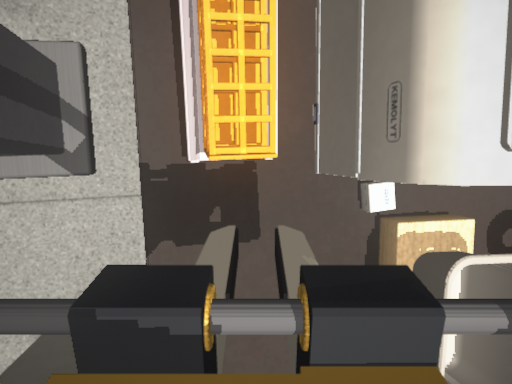

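```bash
python3 -m creep '[[[-0.2,-0.53,2.4],[0,0,0]],[[-0.2,-0.53,2.4],[0,0,0]],[[-0.2,-0.53,2.4],[0,0,0]],[[-0.18,-0.52,2.4],[0,0,0]],[[0,0,0],[0,0,0]],[[0,0,0],[0,0,0]],[[0,0,0],[0,0,0]],[[0,0,0],[0,0,0]]]'
python3 -c "
from lane import *
now(.186);go(lane([-.004,-.005,.022]),pose(12,4),.186)
snap('wrist','w13')"
```

```text
t: 13.75
tool_pos: [0.4243, -0.2145, 0.2058]
orientation: [2.208, 2.167, 0.442]
force: [0.2, -0.1, 0.0]
opening: 0.0004
grip in lane mm [ -2.6 -31.8  24.8] force lane [ 0.15 -0.06  0.03] open 0.0004 t 13.75
turn deg(tool) [0.21 0.13 0.08] shift cm now-axes [ 2.61 -0.17  0.42] goal-axes [ 2.61 -0.17  0.43] t 13.75
```

View pics/w13.png

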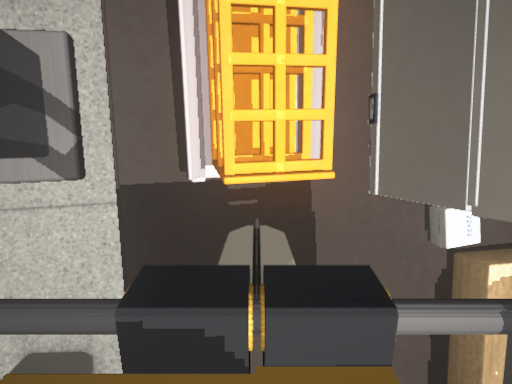

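```bash
python3 -c "
from lane import *
_,K,T=load('w4')
def on(u,v,z):
    q,d=ray(K,T,200+u/4.2,v/4.2);ql=c.T@(q-o);dl=c.T@d;return (ql+dl*(z-ql[2])/dl[2]).round(4)
print('plate low top edge',on(325,78,.041),on(325,25,.041),'head',on(322,148,.033),on(322,140,.035),'pin',on(322,168,.028))
Rt=pose(12,4);print('lane y unit in tool',(Rt.T@c[:,1]).round(4),'x',(Rt.T@c[:,0]).round(4),'z',(Rt.T@c[:,2]).round(4))
"
```

```text
plate low top edge [-0.0008  0.2694  0.041 ] [-0.0012  0.2786  0.041 ] head [-0.0005  0.2571  0.033 ] [-0.0007  0.2585  0.035 ] pin [-1.000e-04  2.534e-01  2.800e-02]
lane y unit in tool [ 0.9976 -0.0145  0.0682] x [-0.      0.9781  0.2079] z [ 0.0698  0.2074 -0.9758]
```

```bash
python3 -m creep '[[[0.5,-0.05,0.15],[0,0,0]],[[0.5,-0.05,0.15],[0,0,0]],[[0.5,-0.05,0.13],[0,0,0]],[[0.5,0,0],[0,0,0]],[[0.3,0,0],[0,0,0]],[[0.3,0,0],[0,0,0]],[[0,0,0],[0,0,0]],[[0,0,0],[0,0,0]],[[0,0,0],[0,0,0]]]'
python3 -c "
from lane import *
now(.186)"
```

```text
t: 14.55
tool_pos: [0.4228, -0.1875, 0.2042]
orientation: [2.211, 2.168, 0.442]
force: [-0.2, 0.9, -0.2]
opening: 0.0005
grip in lane mm [-4.5 -4.9 19.9] force lane [-0.17  0.85 -0.27] open 0.0005 t 14.55
```

```bash
python3 -m creep '[[[0.1,0,0.007],[0,0,0]],[[0.1,0,0.007],[0,0,0]],[[0.1,0,0.007],[0,0,0]],[[0.1,0,0.007],[0,0,0]],[[0.1,0,0.007],[0,0,0]],[[0.1,0,0.007],[0,0,0]],[[0.1,0,0.007],[0,0,0]],[[0.1,0,0.007],[0,0,0]],[[0.1,0,0.007],[0,0,0]],[[0.1,0,0.007],[0,0,0]],[[0.1,0,0.007],[0,0,0]],[[0.1,0,0.007],[0,0,0]]]'
python3 -c "
from lane import *
now(.186);snap('wrist','w14');snap('scene','s14');crop('s14',170,110,370,260,4,'s14c')"
```

```text
t: 15.55
tool_pos: [0.4228, -0.1754, 0.2056]
orientation: [2.211, 2.168, 0.442]
force: [0.4, -1.8, -1.0]
opening: 0.0003
grip in lane mm [-4.4  7.3 19.8] force lane [ 0.35 -1.92 -0.72] open 0.0003 t 15.55
```

View pics/w14.png

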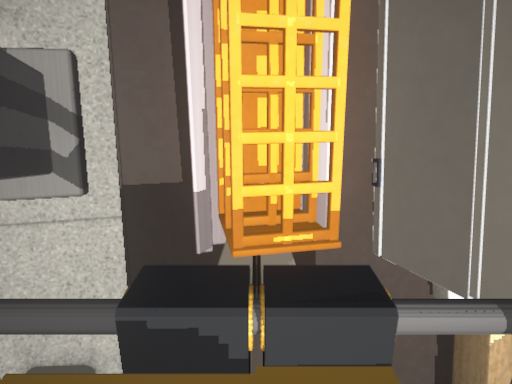

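View pics/s14c.png

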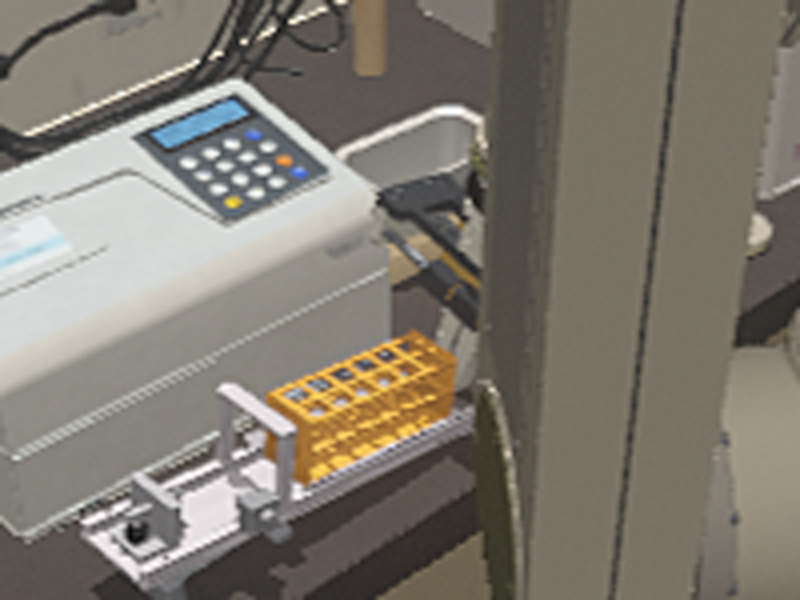

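```bash
python3 -m creep '[[[0.15,0,0.01],[0,0,0]],[[0.15,0,0.01],[0,0,0]],[[0.15,0,0.01],[0,0,0]],[[0.15,0,0.01],[0,0,0]],[[0.15,0,0.01],[0,0,0]],[[0.15,0,0.01],[0,0,0]],[[0.15,0,0.01],[0,0,0]],[[0.15,0,0.01],[0,0,0]],[[0.15,0,0.01],[0,0,0]],[[0.15,0,0.01],[0,0,0]],[[0.15,0,0.01],[0,0,0]],[[0.15,0,0.01],[0,0,0]]]'
python3 -c "
from lane import *
now(.186)"
python3 -m creep '[[[0.15,0,0.01],[0,0,0]],[[0.15,0,0.01],[0,0,0]],[[0.15,0,0.01],[0,0,0]],[[0.15,0,0.01],[0,0,0]],[[0.15,0,0.01],[0,0,0]],[[0.15,0,0.01],[0,0,0]],[[0.15,0,0.01],[0,0,0]],[[0.15,0,0.01],[0,0,0]],[[0.15,0,0.01],[0,0,0]],[[0.15,0,0.01],[0,0,0]],[[0.15,0,0.01],[0,0,0]],[[0.15,0,0.01],[0,0,0]]]'
python3 -c "
from lane import *
now(.186);snap('wrist','w15');snap('scene','s15');crop('s15',150,110,350,260,4,'s15c')"
```

```text
t: 16.65
tool_pos: [0.4231, -0.1575, 0.2079]
orientation: [2.211, 2.168, 0.442]
force: [0.3, -1.3, -1.0]
opening: 0.0004
grip in lane mm [-4.2 25.4 19.9] force lane [ 0.3  -1.46 -0.84] open 0.0004 t 16.65
t: 17.65
tool_pos: [0.4234, -0.1396, 0.2102]
orientation: [2.211, 2.168, 0.442]
force: [0.1, -0.9, -1.4]
opening: 0.0004
grip in lane mm [-3.9 43.4 20. ] force lane [ 0.11 -1.05 -1.31] open 0.0004 t 17.65
```

View pics/w15.png

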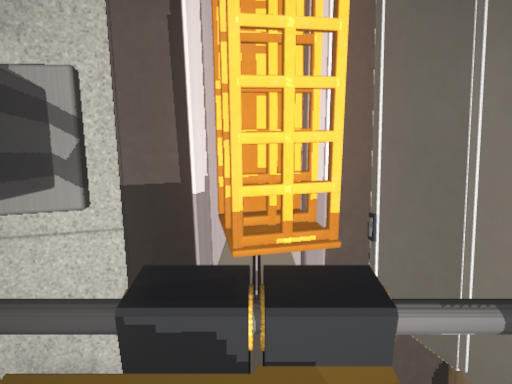

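View pics/s15c.png

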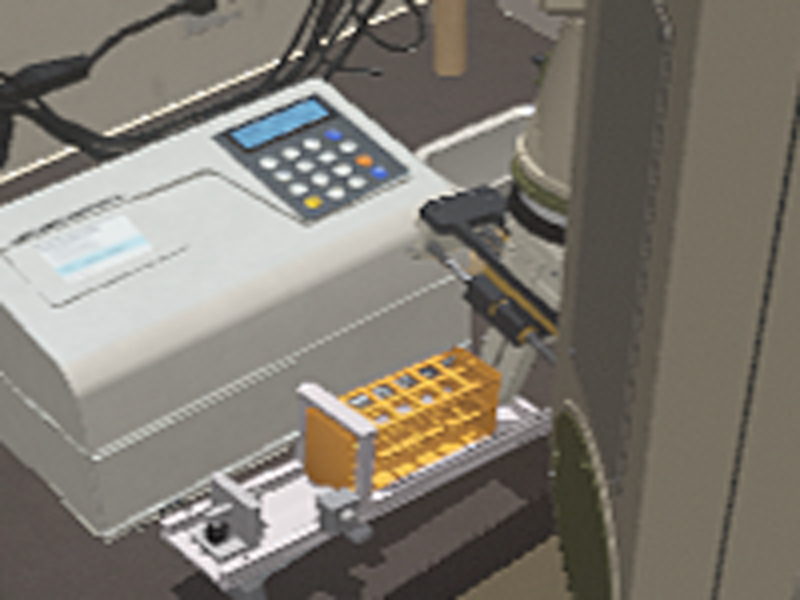

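```bash
python3 -m creep '[[[0.15,-0.003,0.01],[0,0,0]],[[0.15,-0.003,0.01],[0,0,0]],[[0.15,-0.003,0.01],[0,0,0]],[[0.15,-0.003,0.01],[0,0,0]],[[0.15,-0.003,0.01],[0,0,0]],[[0.15,-0.003,0.01],[0,0,0]],[[0.15,-0.003,0.01],[0,0,0]],[[0.15,-0.003,0.01],[0,0,0]],[[0.15,-0.003,0.01],[0,0,0]],[[0.15,-0.003,0.01],[0,0,0]],[[0.15,-0.003,0.01],[0,0,0]],[[0.15,-0.003,0.01],[0,0,0]]]'
python3 -c "
from lane import *
now(.186)"
python3 -m creep '[[[0.15,-0.003,0.01],[0,0,0]],[[0.15,-0.003,0.01],[0,0,0]],[[0.15,-0.003,0.01],[0,0,0]],[[0.15,-0.003,0.01],[0,0,0]],[[0.1,-0.003,0.007],[0,0,0]],[[0.1,-0.003,0.007],[0,0,0]],[[0.1,0,0.007],[0,0,0]],[[0.1,0,0.007],[0,0,0]]]'
python3 -c "
from lane import *
now(.186)"
python3 -m creep '[[[0.1,0,0.007],[0,0,0]],[[0.1,0,0.007],[0,0,0]],[[0.1,0,0.007],[0,0,0]],[[0.1,0,0.007],[0,0,0]],[[0.1,0,0.007],[0,0,0]],[[0.1,0,0.007],[0,0,0]],[[0.1,0,0.007],[0,0,0]],[[0.1,0,0.007],[0,0,0]]]'
python3 -c "
from lane import *
now(.186);snap('wrist','w16');snap('scene','s16');crop('s16',150,110,350,260,4,'s16c')"
```

```text
t: 18.75
tool_pos: [0.4232, -0.1217, 0.2124]
orientation: [2.211, 2.168, 0.442]
force: [-0.7, -1.7, 0.8]
opening: 0.0003
grip in lane mm [-4.  61.4 20. ] force lane [-0.66 -1.59  0.99] open 0.0003 t 18.75
t: 19.42
tool_pos: [0.4232, -0.1118, 0.2136]
orientation: [2.211, 2.168, 0.442]
force: [-0.0, -0.7, 0.2]
opening: 0.0005
grip in lane mm [-4.1 71.4 20. ] force lane [-0.02 -0.66  0.31] open 0.0005 t 19.42
t: 20.08
tool_pos: [0.4233, -0.1038, 0.2146]
orientation: [2.211, 2.168, 0.442]
force: [0.4, -1.1, 0.7]
opening: 0.0006
grip in lane mm [-3.9 79.5 20. ] force lane [ 0.4  -1.03  0.85] open 0.0006 t 20.08
```

View pics/s16c.png

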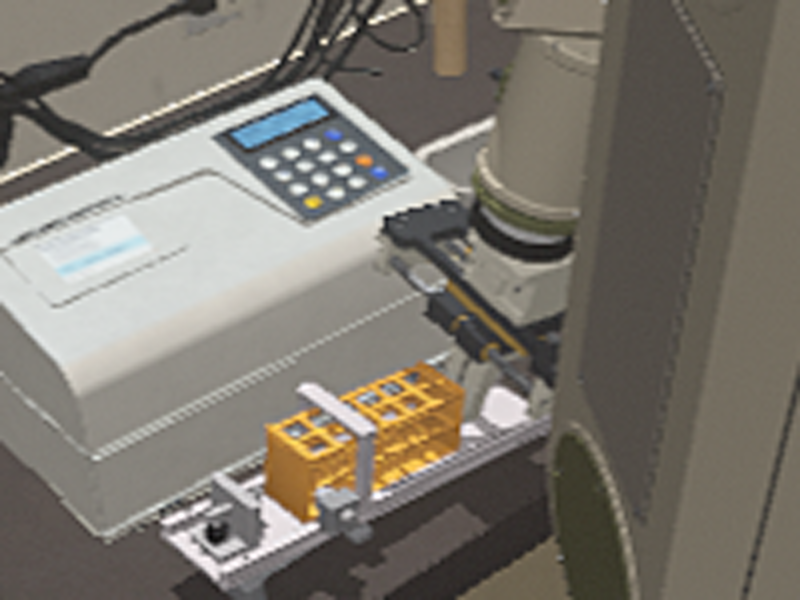

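```bash
python3 -m creep '[[[0.1,0,0.007],[0,0,0]],[[0.1,0,0.007],[0,0,0]],[[0.1,0,0.007],[0,0,0]],[[0.1,0,0.007],[0,0,0]],[[0.1,0,0.007],[0,0,0]]]'
python3 -c "
from lane import *
now(.186)"
python3 -m creep '[[[0.08,0,0.005],[0,0,0]],[[0.08,0,0.005],[0,0,0]],[[0.08,0,0.005],[0,0,0]],[[0.08,0,0.005],[0,0,0]],[[0.04,0,0.003],[0,0,0]],[[0.04,0,0.003],[0,0,0]],[[0.04,0,0.003],[0,0,0]]]'
python3 -c "
from lane import *
now(.186)"
python3 -m creep '[[[0.04,0,0.003],[0,0,0]],[[0.04,0,0.003],[0,0,0]],[[0.04,0,0.003],[0,0,0]],[[0.04,0,0.003],[0,0,0]],[[0.04,0,0.003],[0,0,0]],[[0.04,0,0.003],[0,0,0]],[[0.04,0,0.003],[0,0,0]],[[0.04,0,0.003],[0,0,0]]]'
python3 -c "
from lane import *
now(.186);snap('scene','s17');crop('s17',180,180,280,260,7,'s17c')"
```

```text
t: 20.6
tool_pos: [0.4234, -0.0988, 0.2152]
orientation: [2.211, 2.168, 0.442]
force: [-0.7, -1.7, 0.3]
opening: 0.0003
grip in lane mm [-3.9 84.5 20. ] force lane [-0.69 -1.69  0.52] open 0.0003 t 20.6
t: 21.18
tool_pos: [0.4234, -0.0945, 0.2157]
orientation: [2.211, 2.169, 0.442]
force: [-0.7, -1.3, -0.1]
opening: 0.0006
grip in lane mm [-3.9 88.8 20. ] force lane [-0.71 -1.25  0.08] open 0.0006 t 21.18
t: 21.85
tool_pos: [0.4235, -0.0913, 0.2161]
orientation: [2.211, 2.168, 0.442]
force: [-0.0, -1.6, 0.2]
opening: 0.0009
grip in lane mm [-3.8 92.  20. ] force lane [-0.   -1.51  0.41] open 0.0009 t 21.85
```

View pics/s17c.png

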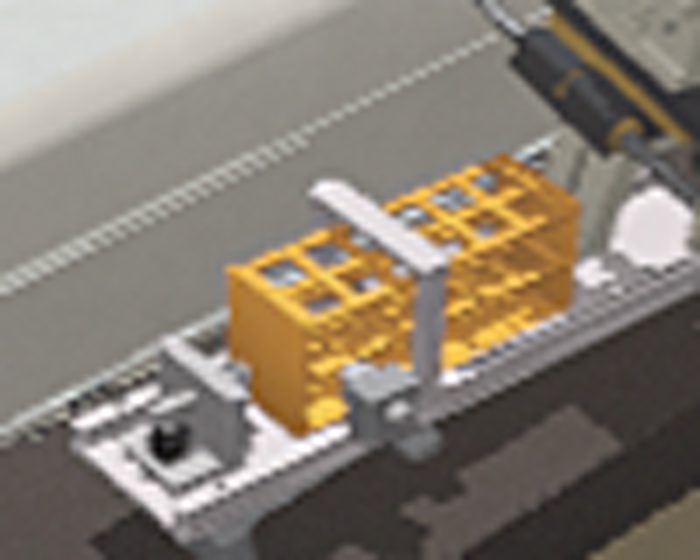

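```bash
python3 -c "
from lane import *
_,K,T=load('s17')
for u,v in[(230,270),(303,328)]:
    q,d=ray(K,T,180+u/7,180+v/7);ql=c.T@(q-o);dl=c.T@d;print(ql+dl*(.058-ql[2])/dl[2])"
python3 -m creep '[[[0.04,0,0.003],[0,0,0]],[[0.04,0,0.003],[0,0,0]],[[0.04,0,0.003],[0,0,0]],[[0.04,0,0.003],[0,0,0]],[[0.04,0,0.003],[0,0,0]],[[0.04,0,0.003],[0,0,0]],[[0.04,0,0.003],[0,0,0]],[[0.04,0,0.003],[0,0,0]],[[0.04,0,0.003],[0,0,0]],[[0.04,0,0.003],[0,0,0]]]'
python3 -c "
from lane import *
now(.186)"
python3 -m creep '[[[0.04,0,0.003],[0,0,0]],[[0.04,0,0.003],[0,0,0]],[[0.04,0,0.003],[0,0,0]],[[0.04,0,0.003],[0,0,0]],[[0.04,0,0.003],[0,0,0]],[[0.04,0,0.003],[0,0,0]]]'
python3 -c "
from lane import *
now(.186)"
```

```text
[0.02247698 0.24104301 0.058     ]
[-0.02392075  0.2420819   0.058     ]
t: 22.73
tool_pos: [0.4235, -0.0874, 0.2166]
orientation: [2.211, 2.168, 0.442]
force: [0.4, -2.4, 0.6]
opening: 0.0004
grip in lane mm [-3.7 96.  20. ] force lane [ 0.43 -2.35  0.85] open 0.0004 t 22.73
t: 23.23
tool_pos: [0.4236, -0.085, 0.2169]
orientation: [2.211, 2.168, 0.442]
force: [-0.3, -1.8, -0.6]
opening: 0.0009
grip in lane mm [-3.7 98.4 20. ] force lane [-0.31 -1.81 -0.34] open 0.0009 t 23.23
```

```bash
cat > g.py <<'E'
from lane import *
import sys
s=read_state();f=(c.T@s["force"])[1];now(.186);sys.exit(0 if f>-float(sys.argv[1]) else 1)
E
S=4.5
python3 -m creep '[[[0.03,0,0.002],[0,0,0]],[[0.03,0,0.002],[0,0,0]]]' >/dev/null && python3 g.py $S && python3 -m creep '[[[0.03,0,0.002],[0,0,0]],[[0.03,0,0.002],[0,0,0]]]' >/dev/null && python3 g.py $S && python3 -m creep '[[[0.03,0,0.002],[0,0,0]],[[0.03,0,0.002],[0,0,0]]]' >/dev/null && python3 g.py $S && python3 -m creep '[[[0.03,0,0.002],[0,0,0]],[[0.03,0,0.002],[0,0,0]]]' >/dev/null && python3 g.py $S && python3 -m creep '[[[0.03,0,0.002],[0,0,0]],[[0.03,0,0.002],[0,0,0]]]' >/dev/null && python3 g.py $S && python3 -m creep '[[[0.03,0,0.002],[0,0,0]],[[0.03,0,0.002],[0,0,0]]]' >/dev/null && python3 g.py $S && python3 -m creep '[[[0.03,0,0.002],[0,0,0]],[[0.03,0,0.002],[0,0,0]]]' >/dev/null && python3 g.py $S && python3 -m creep '[[[0.03,0,0.002],[0,0,0]],[[0.03,0,0.002],[0,0,0]]]' >/dev/null && python3 g.py $S
```

```text
grip in lane mm [-3.6 99.  20. ] force lane [-0.4  -3.2   0.02] open 0.0008 t 23.4
grip in lane mm [-3.6 99.6 20. ] force lane [-0.64 -2.32  0.05] open 0.0006 t 23.57
grip in lane mm [ -3.6 100.2  20. ] force lane [ 0.3  -1.68  0.71] open 0.0006 t 23.73
grip in lane mm [ -3.6 100.8  20. ] force lane [-0.29 -1.78  1.37] open 0.0003 t 23.9
grip in lane mm [ -3.6 101.4  20. ] force lane [-0.26 -1.9  -0.32] open 0.0003 t 24.07
grip in lane mm [ -3.7 102.1  20. ] force lane [ 0.15 -1.3   0.3 ] open 0.0006 t 24.23
grip in lane mm [ -3.6 102.7  20. ] force lane [-0.25 -1.17  0.83] open 0.0006 t 24.4
grip in lane mm [ -3.6 103.2  20. ] force lane [ 0.6  -2.21  0.38] open 0.0006 t 24.57
```

```bash
S=4.2
python3 -m creep '[[[0.02,0,0.0015],[0,0,0]],[[0.02,0,0.0015],[0,0,0]]]' >/dev/null && python3 g.py $S && python3 -m creep '[[[0.02,0,0.0015],[0,0,0]],[[0.02,0,0.0015],[0,0,0]]]' >/dev/null && python3 g.py $S && python3 -m creep '[[[0.02,0,0.0015],[0,0,0]],[[0.02,0,0.0015],[0,0,0]]]' >/dev/null && python3 g.py $S && python3 -m creep '[[[0.02,0,0.0015],[0,0,0]],[[0.02,0,0.0015],[0,0,0]]]' >/dev/null && python3 g.py $S && python3 -m creep '[[[0.02,0,0.0015],[0,0,0]],[[0.02,0,0.0015],[0,0,0]]]' >/dev/null && python3 g.py $S && python3 -m creep '[[[0.02,0,0.0015],[0,0,0]],[[0.02,0,0.0015],[0,0,0]]]' >/dev/null && python3 g.py $S && python3 -m creep '[[[0.02,0,0.0015],[0,0,0]],[[0.02,0,0.0015],[0,0,0]]]' >/dev/null && python3 g.py $S && python3 -m creep '[[[0.02,0,0.0015],[0,0,0]],[[0.02,0,0.0015],[0,0,0]]]' >/dev/null && python3 g.py $S && python3 -m creep '[[[0.02,0,0.0015],[0,0,0]],[[0.02,0,0.0015],[0,0,0]]]' >/dev/null && python3 g.py $S && python3 -m creep '[[[0.02,0,0.0015],[0,0,0]],[[0.02,0,0.0015],[0,0,0]]]' >/dev/null && python3 g.py $S && python3 -m creep '[[[0.02,0,0.0015],[0,0,0]],[[0.02,0,0.0015],[0,0,0]]]' >/dev/null && python3 g.py $S && python3 -m creep '[[[0.02,0,0.0015],[0,0,0]],[[0.02,0,0.0015],[0,0,0]]]' >/dev/null && python3 g.py $S && python3 -m creep '[[[0.02,0,0.0015],[0,0,0]],[[0.02,0,0.0015],[0,0,0]]]' >/dev/null && python3 g.py $S && python3 -m creep '[[[0.02,0,0.0015],[0,0,0]],[[0.02,0,0.0015],[0,0,0]]]' >/dev/null && python3 g.py $S
```

```text
grip in lane mm [ -3.6 103.6  20. ] force lane [-0.58 -2.46  0.5 ] open 0.0008 t 24.73
grip in lane mm [ -3.6 104.   20. ] force lane [ 0.03 -3.22  0.27] open 0.0005 t 24.9
grip in lane mm [ -3.6 104.4  20. ] force lane [ 0.27 -2.58  0.64] open 0.0002 t 25.07
grip in lane mm [ -3.6 104.8  20. ] force lane [ 0.04 -2.68  0.32] open 0.0007 t 25.23
grip in lane mm [ -3.6 105.2  20. ] force lane [-0.36 -2.51  0.35] open 0.0006 t 25.4
grip in lane mm [ -3.6 105.6  20. ] force lane [-0.09 -4.08 -0.34] open 0.0008 t 25.57
grip in lane mm [ -3.6 105.7  20. ] force lane [-0.66 -5.87 -0.64] open 0.0005 t 25.73
```

```bash
python3 -m creep '[[[0.02,0,0.0015],[0,0,0]],[[0,0,0],[0,0,0]]]' >/dev/null ; python3 g.py 9 && python3 -m creep '[[[0.02,0,0.0015],[0,0,0]],[[0,0,0],[0,0,0]]]' >/dev/null && python3 g.py 9
```

```text
grip in lane mm [ -3.5 105.6  20. ] force lane [ 1.07 -6.52 -0.1 ] open 0.0009 t 25.9
grip in lane mm [ -3.6 105.7  20. ] force lane [-0.94 -7.07 -0.36] open 0.0004 t 26.07
```

```bash
python3 -m creep '[[[0.02,0,0.0015],[0,0,0]],[[0.02,0,0.0015],[0,0,0]]]' >/dev/null ; python3 g.py 10.5 && python3 -m creep '[[[0.02,0,0.0015],[0,0,0]],[[0.02,0,0.0015],[0,0,0]]]' >/dev/null && python3 g.py 10.5
```

```text
grip in lane mm [ -3.5 105.8  20. ] force lane [-0.53 -8.85 -0.8 ] open 0.0005 t 26.23
grip in lane mm [ -3.5 105.9  20.1] force lane [ -0.34 -10.62  -2.24] open 0.0006 t 26.4
```

```bash
python3 -m creep '[[[0.02,0,0.0015],[0,0,0]],[[0.02,0,0.0015],[0,0,0]]]' >/dev/null ; python3 g.py 13 && python3 -m creep '[[[0.02,0,0.0015],[0,0,0]],[[0.02,0,0.0015],[0,0,0]]]' >/dev/null && python3 g.py 13
python3 -m creep '[[[0,0,0],[0,0,0]],[[0,0,0],[0,0,0]]]' >/dev/null ; python3 g.py 13
```

```text
grip in lane mm [ -3.4 105.9  20.1] force lane [ -1.39 -12.87  -2.32] open 0.0007 t 26.57
grip in lane mm [ -3.3 105.9  20.2] force lane [ -1.04 -14.38  -1.18] open 0.0005 t 26.73
grip in lane mm [ -3.3 105.9  20.2] force lane [ -0.63 -14.21  -1.05] open 0.0006 t 26.9
```

```bash
python3 -m creep '[[[0,0,0],[0,0,0]],[[0,0,0],[0,0,0]]]' >/dev/null ; python3 g.py 16
python3 -m creep '[[[-0.05,0,-0.0035],[0,0,0]],[[-0.05,0,-0.0035],[0,0,0]],[[-0.05,0,-0.0035],[0,0,0]],[[-0.1,0,-0.007],[0,0,0]],[[-0.1,0,-0.007],[0,0,0]],[[-0.3,0,-0.02],[0,0,0]],[[-0.5,0,-0.035],[0,0,0]],[[-0.5,0,-0.035],[0,0,0]],[[-1,0,-0.07],[0,0,0]],[[-1,0,-0.07],[0,0,0]],[[0,0,0],[0,0,0]]]'
python3 -c "
from lane import *
now(.186);snap('scene','s18');crop('s18',180,180,280,260,7,'s18c');snap('wrist','w18')"
```

```text
grip in lane mm [ -3.3 105.9  20.2] force lane [ -0.04 -14.13  -2.04] open 0.0004 t 27.07
t: 27.98
tool_pos: [0.4232, -0.1135, 0.2135]
orientation: [2.212, 2.167, 0.441]
force: [-0.3, -0.4, -0.1]
opening: 0.0003
grip in lane mm [-4.  69.5 20. ] force lane [-0.32 -0.41 -0.1 ] open 0.0003 t 27.98
```

View pics/s18c.png

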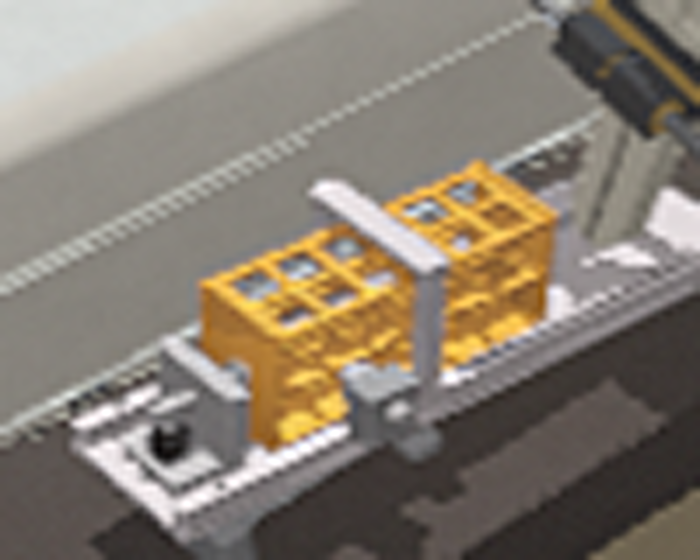

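View pics/w18.png

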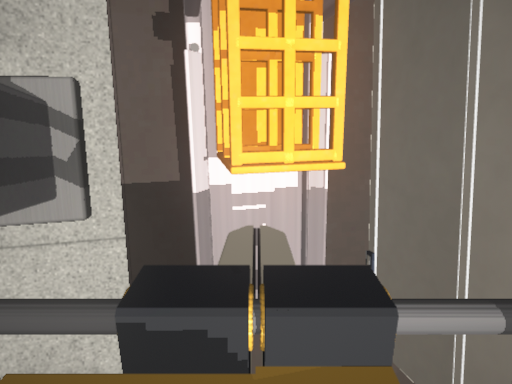

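```bash
python3 -m creep '[[[-1,0,-1],[0,0,0]],[[0,0,-3],[0,0,0]],[[0,0,-3.5],[0,0,0]],[[0,0,-3.5],[0,0,0]],[[0,0,-3.5],[0,0,0]],[[0,0,-3],[0,0,0]],[[3,1,0],[0,0,0]],[[3.5,1,0],[0,0,0]],[[3.5,0,0],[0,0,0]],[[0,0,0],[0,0,0]],[[0,0,0],[0,0,0]],[[0,0,0],[0,0,0]]]'
python3 -c "
from lane import *
now(.186);i,K,T=snap('wrist','w19');crop('w19',150,0,350,200,3,'w19c')
_,K,T=load('s18')
for u,v in[(202,288),(275,342)]:
    q,d=ray(K,T,180+u/7,180+v/7);ql=c.T@(q-o);dl=c.T@d;print(ql+dl*(.058-ql[2])/dl[2])"
```

```text
t: 29.08
tool_pos: [0.406, -0.0568, 0.4026]
orientation: [2.21, 2.17, 0.441]
force: [0.4, 0.3, -0.5]
opening: 0.0007
grip in lane mm [-21.3 149.  200.8] force lane [ 0.44  0.22 -0.52] open 0.0007 t 29.08
[0.0193751  0.25679713 0.058     ]
[-0.02456909  0.25592633  0.058     ]
```

View pics/w19c.png

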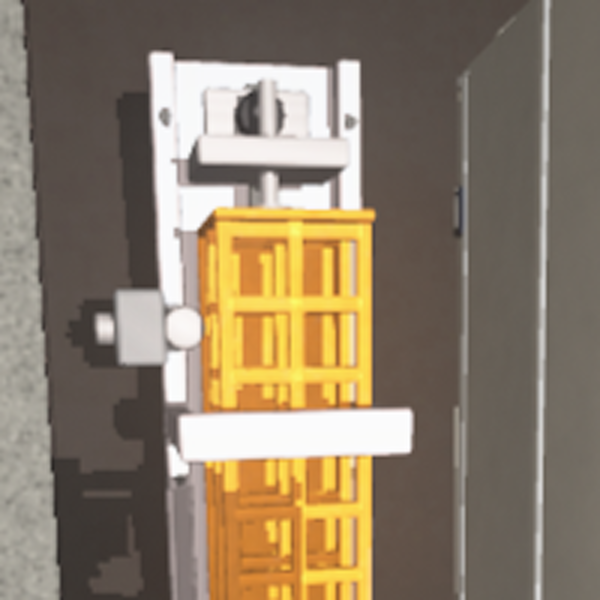

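```bash
python3 -c "
from lane import *
_,K,T=load('w19')
for u,v,z in[(218,212,.058),(374,212,.058),(270,160,.041),(270,170,.041)]:
    q,d=ray(K,T,150+u/3,v/3);ql=c.T@(q-o);dl=c.T@d;print((ql+dl*(z-ql[2])/dl[2]).round(4))
close_job()"
```

```text
[-0.0207  0.2542  0.058 ]
[0.0267 0.2548 0.058 ]
[-0.0021  0.2718  0.041 ]
[-0.0021  0.2689  0.041 ]
the job is handed in; nothing more can be done
```

The rack is loaded and the job is handed in at about 29 s; no verdict came back.

**Set-down:** I gripped the rack across its width at mid-length. I lowered it with a 7° sideways lean so the gripper body cleared the white instrument behind the lane, then let go. After release it measured flat, about 0.5 mm off the centre line, with its centre at lane y of about 0.078.

**Push and press:** I pushed from behind with the closed fingers, under the arch and past the plunger, with about 2 N of drag. It met the set screw close to where the camera had put the head. I pressed until the wrist read about 14.2 N along the lane and held that for about 0.3 s, so roughly 12 N bore on the stop. Then I backed off straight and lifted clear.

**Last checks:**
- The last pictures show the rack against the screw, sitting about 3 mm towards the +x guide, inside the 5 mm allowed.
- Its upper end measured at lane y of 0.2545 in the wrist view and 0.2564 in the scene view, against an estimated 0.2565 for the screw head. These disagree by 2 mm, which is about the camera calibration error.
- That the pin is still pressed in was not seen directly. I infer it from the clean back-off, because the 0.5 N spring cannot overcome about 2 N of drag.
- I never touched the other things on the bench, and the wrist force read near zero after backing off. I did not measure their positions again.

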